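# Make up two print-job kits from the tape bar and the ink pots

## Robot

A 6-joint arm with a two-finger parallel gripper is mounted at the origin on a cart in front of the work surface, level with it; the furniture and walls round the work are solid. World frame = base frame: x ahead of the robot, y to its left, z up, the work surface at z = 0. Lengths are in m, angles in degrees, forces in N, time in s.
With the tool pointing down it reaches from about 0.325 to 0.9 m from the base axis. Payload 6.1 kg.
Tool frame: the origin (TCP) lies between the finger pads; the fingertips stand ctrl.tips_ahead ahead of it and the grasp point (between the pads) lies 8 mm behind it (ctrl.tips_ahead is the distance from the TCP to the fingertips, in m); z points along the fingers, y is the direction in which the jaws open and shut (so a half turn about z gives the same grasp; the last joint's range is limited). The gripper opens to 85 mm and grips with 20 to 120 N. Pads are 22 mm wide; open, the fingers measure 114 mm over their backs; the gripper's body (76 mm by 85 mm) begins 54 mm behind the grasp point. The pads swing forward as they close: fully open they stand 13 mm farther back than shut.
Start: joints at [67.947, 12.628, 87.462, -0, 79.91, -7.225], TCP at [0.16, 0.604, 0.242] pointing down, gripper open.
Joint ranges: [-170.65, 170.65], [-52.31, 119.04], [5.05, 147.46], [-71.25, 251.25], [11.57, 151.72], [-153.62, 153.62]. Speed limits (degrees/s): [147.25, 147.25, 172.46, 180, 180, 180].

## Interface

Orientations are given as a 3x3 rotation matrix whose columns are the frame's x, y, z axes.
In Python, from bench import ctrl gives the robot as it stands.
- The arm moves only by the shell command python3 -m jog 'ROWS' [FORCE]. ROWS is JSON, a list of rows, each a list of 5 numbers: the gripper command: -1 is shut, 1 is fully open, values between are in proportion, then the shift along the world's x, y, z as a fraction of full scale, then the turn about the world's z as a fraction of full scale. In form: [[hand, x, y, z, roll], ...]. A call has 1 to 20 rows; each row shifts and turns the commanded pose from where the row before left it; what a row does not reach is not made up. Full scale, the value 1, is 0.03 m for a shift and 6 degrees for a turn. A row lasts 1/12 s, in which the tool goes at most 41.7 mm and 7.16 degrees, less where a joint would pass 70% of its speed; a pose out of reach is approached as far as the arm can. A call with a number of a shift or a turn outside -1 to 1 is refused whole. A call with a gripper value outside its range is refused whole. The fingers move at their own pace and stop on an object; FORCE is the grip in N (left out, the last holds). Time passes only in rows, so rows that do not move let the fingers close. It gives the time, the measured TCP pose, the force and the opening at its end, in the units of the state.
- ctrl.state(): the state, without advancing time (a new reading comes with each control period).
- ctrl.grab_frame(name): name is "scene" or "top" or "wrist"; returns a dict with "color" (400x640x3 uint8, blue, green, red), "range_z" (400x640 float32, m along the optical axis (not along the pixel's ray), 0 where there is no reading), "mtx" (3x3 intrinsics, pixels), "extrinsics" (4x4, takes a point from world to camera coordinates). Camera axes: x right, y down, z forward; pixel columns grow to the right and rows downward; lengths in m; the calibration is good to about 2 mm. A picture is of the moment at which its call begins.
- ctrl.hand_in(): hands the job in, once; it reports no verdict.
Trained networks look in a picture, given as the dict that the camera call returned (one of the last four; its "shot" number tells which), for a name from the list of things; names that differ only in an ending like _2 or _b are one class to them, and where a whole thing is asked for, a point or a joint stands for the part that bears it (a point fixed in the world has none). Each returns a list of dicts, best first, with "score" (0 to 1); they miss things now and then, are a little off and sometimes report something else, mostly with a low value. They report only what shows in the picture. A call takes as long as a camera call.
- ctrl.look_for(name, picture): "position" ([x, y, z] in m, in the coordinates of the camera as it stood for that picture, good to about 4 mm: the middle of the surface that is visible of it).
- ctrl.landmark_of(name, picture): "position" ([x, y, z] in m, in the coordinates of the camera as it stood for that picture, good to about 4 mm: a listed point, or the origin of a listed thing).
The state is a dict: "clock": time; "qpos": joint angles; "qvel": joint speeds; "tau": joint torques, N m; "ee_pos": TCP position; "ee_rot": TCP orientation; "wrist_force": force on the tool from outside, world axes, zero at the start; "wrist_torque": the same for the moment, N m; "finger_gap": opening from 0.0 (shut) to 1.0 (fully open).
Only numpy, scipy, OpenCV 4.12 (cv2) and the standard library are available. Lean on these libraries where they do the work, as an engineer would, in place of code of your own. Each camera call takes 0.05 s, during which the arm holds its last target.

## Task

Make up two print kits: the yellow kit plate gets the white-lidded ink pot and the green tape roll, the black kit plate gets the blue-lidded ink pot and the amber tape roll, each pot upright in the round recess and each roll standing on its edge in the slot. The rolls are threaded on the tape bar: before taking either of them, slide the loosened stop collar off the bar's free end and put it in the small blue parts tray. Set everything down gently, let go, and leave the orange-lidded pots alone.

Things in the scene. Friction and masses are not known exactly. Their poses are not given: they have to be found in the camera images.
- tape_stand: Fixed grey tape stand, base 80 x 196 x 8 mm. Origin: centre of its underside, z up. A plain steel bar 14 mm thick runs along the stand's own y axis at x = 0, its axis 48 mm above the bench, from a 60 mm high upright at y = +75 mm to its free end at y = -85 mm. Parts come off only over that free end: first the stop collar, then the two rolls. Turned by up to 0.22 rad.
- stop_collar: Dark steel stop collar, set screw loosened: ring 32 mm outside, 20 mm inside, 14 mm wide, 60 g, loose on the bar between its free end and the outer roll, at least 15 mm clear on both sides; hangs with its centre 3 mm below the bar's axis. Origin: ring centre; y axis: the ring's axis, parallel to the bar at the start.
- amber_roll: Amber (orange-brown) tape roll, white core: 49 mm outside, 26 mm inside, 20 mm wide, 50 g, rigid. Loose on the bar, centre 6 mm below the bar's axis, 15 to 30 mm free on both sides; either roll may be the outer one. Origin: roll centre; y axis: the roll's axis, along the bar. Pinch it from above across its diameter, fingertips some 10 mm below its centre.
- green_roll: Green tape roll, white core; size, weight, hang and axes as the amber roll: 49 mm outside, 26 mm inside, 20 mm wide, origin at its centre, y axis along its axis.
- white_pot: White ink pot with white screw lid, standing on the bench: 58 mm high, lid 51 mm across (the top 13 mm), body below it 48 mm across, 0.04 to 0.09 kg. Origin: centre of its underside, z up.
- blue_pot: Small white ink pot with blue screw lid, standing on the bench: 46 mm high, lid 42 mm across (the top 10 mm), body below it 40 mm across, 0.03 to 0.07 kg. Origin: centre of its underside, z up.
- orange_pot: White ink pot with orange screw lid, 57 mm across and 52 mm high, standing among the other pots; not needed, to be left where it stands. Origin: centre of its underside, z up.
- yellow_plate: Fixed yellow kit plate 116 x 156 x 13 mm, origin at the centre of its underside, z up, turned by up to 0.25 rad. Two recesses, floors 4 mm above the bench: a round one 68 mm across at x = 0, y = +33 mm for the pot; a slot 54 mm along x by 36 mm along y at x = 0, y = -45 mm for the roll on edge, its axis along the plate's y (its centre then 28 mm above the bench).
- black_plate: Fixed black kit plate 116 x 156 x 13 mm, origin and axes as the yellow plate's, turned by up to 0.25 rad. Recess floors 4 mm above the bench: a round one 60 mm across at x = 0, y = +33 mm for the small pot; a slot 54 mm along x by 36 mm along y at x = 0, y = -45 mm for the roll on edge, its axis along the plate's y (its centre then 28 mm above the bench).
- parts_tray: Fixed open blue parts tray, 140 mm long (its own x axis, roughly along the robot's left-right), 60 mm wide (own y), 31 mm high, walls and floor 4 mm thick (132 x 52 mm inside). Origin: centre of its underside. The collar on edge on its floor has its centre 20 mm above the bench; lowered fingers fit inside along the tray's length.

How it is judged (in metres and radians):
On the way:
1. the stop collar lies in the blue parts tray, both rolls still on the bar (x of stop_collar in the frame of parts_tray between -0.054 and 0.054 m and y of stop_collar in the frame of parts_tray between -0.024 and 0.024 m and z of stop_collar in the frame of parts_tray below 0.026 m and linear speed of stop_collar below 0.02 m/s and x of amber_roll in the frame of tape_stand between -0.012 and 0.012 m and y of each of amber_roll, green_roll in the frame of tape_stand above -0.085 m and z of each of amber_roll, green_roll in the frame of tape_stand above 0.032 m and x of green_roll in the frame of tape_stand between -0.012 and 0.012 m), for 0.2 s.
At the end, for the whole second after the job is handed in: All released and at rest: collar in the blue tray; white pot (yellow plate) and blue pot (black plate) upright, within 12 mm of the recess centre, on its floor; green roll (yellow plate) and amber roll (black plate) on edge on the slot floor, within 13 mm along and 11 mm across of its centre (x of stop_collar in the frame of parts_tray between -0.054 and 0.054 m and y of stop_collar in the frame of parts_tray between -0.024 and 0.024 m and z of stop_collar in the frame of parts_tray below 0.026 m and linear speed of each of stop_collar, white_pot, green_roll, blue_pot, amber_roll below 0.02 m/s and x of white_pot in the frame of yellow_plate between -0.012 and 0.012 m and y of white_pot in the frame of yellow_plate between 0.021 and 0.045 m and z of white_pot in the frame of yellow_plate below 0.008 m and angle between each of white_pot, blue_pot's own z axis and vertical below 0.12 rad and x of green_roll in the frame of yellow_plate between -0.013 and 0.013 m and y of green_roll in the frame of yellow_plate between -0.056 and -0.034 m and z of green_roll in the frame of yellow_plate below 0.032 m and angle between each of green_roll, amber_roll's own y axis and vertical above 1.4 rad and x of blue_pot in the frame of black_plate between -0.012 and 0.012 m and y of blue_pot in the frame of black_plate between 0.021 and 0.045 m and z of blue_pot in the frame of black_plate below 0.008 m and x of amber_roll in the frame of black_plate between -0.013 and 0.013 m and y of amber_roll in the frame of black_plate between -0.056 and -0.034 m and z of amber_roll in the frame of black_plate below 0.032 m); the robot touches nothing.
It fails at once if the orange-lidded pot is moved by more than 20 mm or tipped (distance of orange_pot from where it was at the start of the episode above 0.02 m or angle between orange_pot's own z axis and vertical above 0.3 rad).
It fails at once if a thing is dropped into its place (over 0.6 m/s at landing, a fall of about 2 cm) or pressed in with over 40 N (contact force between stop_collar and parts_tray above 40 N or (horizontal distance between stop_collar and parts_tray below 0.07 m and z of stop_collar in the frame of parts_tray below 0.036 m and linear speed of stop_collar above 0.6 m/s) or contact force between any of amber_roll, blue_pot and black_plate above 40 N or (horizontal distance between amber_roll and black_plate below 0.07 m and z of amber_roll in the frame of black_plate below 0.044 m and linear speed of amber_roll above 0.6 m/s) or contact force between any of green_roll, white_pot and yellow_plate above 40 N or (horizontal distance between green_roll and yellow_plate below 0.07 m and z of green_roll in the frame of yellow_plate below 0.044 m and linear speed of green_roll above 0.6 m/s) or (horizontal distance between white_pot and yellow_plate below 0.07 m and z of white_pot in the frame of yellow_plate below 0.02 m and linear speed of white_pot above 0.6 m/s) or (horizontal distance between blue_pot and black_plate below 0.07 m and z of blue_pot in the frame of black_plate below 0.02 m and linear speed of blue_pot above 0.6 m/s)).
It fails at once if an ink pot is tipped by more than 45 degrees (angle between any of white_pot, blue_pot's own z axis and vertical above 0.79 rad).
It also fails if it takes over 134 s, if anything falls off the work surface, if the arm or the gripper's body presses on something with over 40 N, if the wrist force passes 120 N, or if a joint passes its speed limit or range.

## Working session

There is one attempt and no reset: what is moved stays moved. The work goes in short steps, Python scripts to look and compute and a shell command to move; the robot and the scene stay as the last step left them, time stands still between calls to the robot, and variables do not carry over. Pictures are saved under pics/ and viewed, and the job is handed in when it is done.

```bash
ls; mkdir -p pics; cat > h.py <<'E'
from bench import ctrl
import numpy as np, cv2
def shot(n,f=None):
    p=ctrl.grab_frame(n)
    if f: cv2.imwrite('pics/'+f+'.png',p['color'])
    return p
def w(p,pos):
    E=np.array(p['extrinsics']);return E[:3,:3].T@(np.array(pos)-E[:3,3])
def pix(p,u,v,z=None):
    K=p['mtx'];d=float(p['range_z'][v,u]) if z is None else z
    return w(p,[(u-K[0,2])/K[0,0]*d,(v-K[1,2])/K[1,1]*d,d])
def cloud(p):
    K=p['mtx'];d=p['range_z'];v,u=np.mgrid[:d.shape[0],:d.shape[1]]
    c=np.stack([(u-K[0,2])/K[0,0]*d,(v-K[1,2])/K[1,1]*d,d],-1)
    E=np.array(p['extrinsics']);return (c-E[:3,3])@E[:3,:3]
E
python3 - <<'E'
from h import *
print(ctrl.tips_ahead,ctrl.state())
for n in ['top','scene']:
    p=shot(n,n+'0');print(n,w(p,[0,0,0]),p['mtx'])
    for t in 'tape_stand stop_collar amber_roll green_roll white_pot blue_pot orange_pot yellow_plate black_plate parts_tray'.split():
        for f in (ctrl.landmark_of,ctrl.look_for):
            print(t,f.__name__,[(np.round(w(p,r['position']),3),round(r['score'],2)) for r in f(t,p)[:3]])
E
```

```text
pics
0.011 {'clock': 0.0, 'qpos': array([ 6.79481183e+01,  1.26752975e+01,  8.75277631e+01,  2.54500824e-04,
        7.99086891e+01, -7.22423018e+00]), 'qvel': array([ 0.04821835, -0.06985234, -0.03496787, -0.03944704, -0.02598582,
        0.05174117]), 'tau': array([-1.12351630e-03, -4.96876216e+01, -3.89416552e+01, -3.47531850e-04,
        1.05464651e-02, -2.22277237e-05]), 'ee_pos': array([0.15971597, 0.60363736, 0.24118015]), 'ee_rot': array([[-9.66699703e-01,  2.55912371e-01, -7.36322184e-04],
       [ 2.55913309e-01,  9.66698048e-01, -1.80607281e-03],
       [ 2.49604841e-04, -1.93436470e-03, -9.99998098e-01]]), 'wrist_force': array([ 0.10026921, -0.25778905, -0.94195546]), 'wrist_torque': array([ 0.03157309,  0.02146259, -0.05746912]), 'finger_gap': 1.0017353991245124}
top [ 0.36345725 -0.01881732  1.16754659] [[480.49500489   0.         321.69108824]
 [  0.         480.49500489 202.74613206]
 [  0.           0.           1.        ]]
tape_stand call [(array([ 0.495,  0.015, -0.   ]), 0.62), (array([0.642, 0.193, 0.006]), 0.59)]
tape_stand call [(array([0.492, 0.013, 0.008]), 
[... 1868 characters left out ...]
051]), 0.97)]
blue_pot call [(array([ 0.634, -0.202, -0.002]), 0.77)]
blue_pot call [(array([ 0.627, -0.211,  0.044]), 0.68), (array([0.491, 0.214, 0.015]), 0.54)]
orange_pot call [(array([ 0.63 ,  0.054, -0.002]), 0.8), (array([ 0.63 , -0.083, -0.005]), 0.73)]
orange_pot call [(array([0.623, 0.042, 0.043]), 0.8)]
yellow_plate call [(array([0.495, 0.223, 0.003]), 0.97), (array([ 0.637, -0.203, -0.002]), 0.67)]
yellow_plate call [(array([0.492, 0.215, 0.018]), 0.65)]
black_plate call [(array([ 0.489, -0.228,  0.   ]), 0.75)]
black_plate call [(array([ 0.487, -0.24 ,  0.016]), 0.8)]
parts_tray call [(array([ 0.639,  0.192, -0.001]), 0.93)]
parts_tray call [(array([0.642, 0.195, 0.014]), 0.83)]
```

View pics/top0.png

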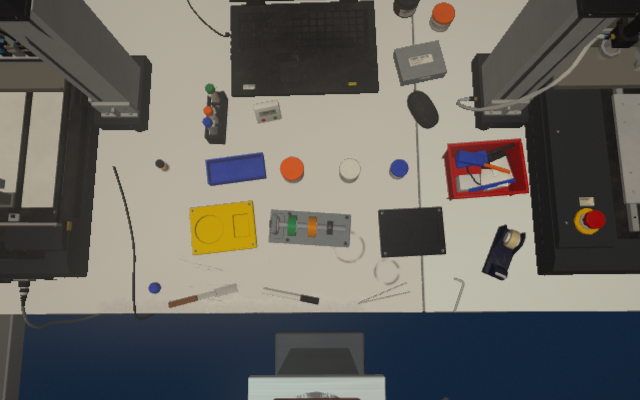

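View pics/scene0.png

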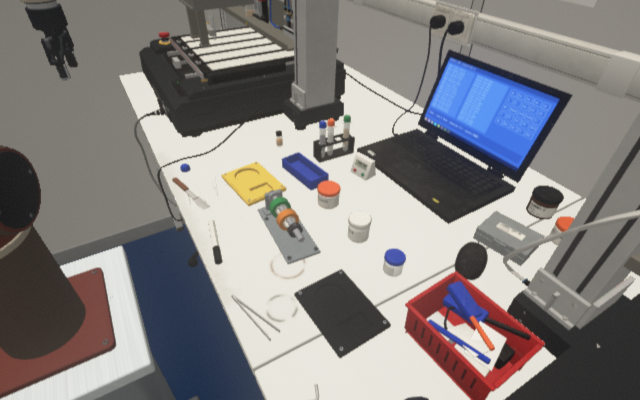

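```bash
python3 - <<'E'
from h import *
p=shot('top','t1');C=cloud(p);np.save('top.npy',C);cv2.imwrite('top.png',p['color'])
hsv=cv2.cvtColor(p['color'],cv2.COLOR_BGR2HSV);H,S,V=[hsv[...,i].astype(int) for i in range(3)]
X,Y,Z=C[...,0],C[...,1],C[...,2]
def rect(name,m):
    pts=C[m];(c,s,a)=cv2.minAreaRect((pts[:,:2]*1000).astype(np.float32))
    print(name,len(pts),np.round(c,1),np.round(s,1),round(a,2),'z',np.round(np.percentile(pts[:,2],[5,50,95]),4))
def box(x0,x1,y0,y1):return (X>x0)&(X<x1)&(Y>y0)&(Y<y1)
rect('yel',box(.4,.6,.13,.33)&(H>18)&(H<35)&(S>150)&(Z>-.01)&(Z<.03))
rect('blk',box(.38,.6,-.34,-.12)&(V<80)&(Z>.005)&(Z<.03))
rect('tray',box(.57,.75,.1,.3)&(H>105)&(H<130)&(S>120)&(Z>.02)&(Z<.045))
rect('trayall',box(.57,.75,.1,.3)&(H>105)&(H<130)&(S>120))
rect('stand',box(.4,.6,-.12,.13)&(Z>.003)&(Z<.015)&(S<90)&(V<190))
rect('bar',box(.4,.6,-.12,.09)&(Z>.047)&(Z<.065))
for n,b in [('white',box(.57,.69,-.13,-.03)),('blue',box(.57,.69,-.25,-.15)),('orange',box(.57,.69,.01,.1))]:
    rect(n,b&(Z>.035))
    pts=C[b&(Z>.035)];print(cv2.minEnclosingCircle((pts[:,:2]*1000).astype(np.float32)))
rect('bolt',box(.4,.6,-.12,.09)&(Z>.042))
am=box(.4,.6,-.12,.1)&(H>5)&(H<18)&(S>150)&(Z>.04);rect('amber',am)
rect('green',box(.4,.6,-.12,.1)&(H>45)&(H<90)&(S>90)&(Z>.04))
# print depth image of stand rows
v0=C[...,0];
for n,(a,b,c,d) in {'yel':(195,260,182,264),'stand':(205,252,262,358),'blk':(200,262,372,452)}.items():
    z=np.clip(Z[a:b,c:d]*1000*(10 if n!='stand' else 3)+20,0,255).astype(np.uint8)
    im=np.hstack([cv2.resize(z,None,fx=4,fy=4,interpolation=0)[...,None].repeat(3,2),cv2.resize(p['color'][a:b,c:d],None,fx=4,fy=4)]);cv2.imwrite(f'pics/z_{n}.png',im)
E
python3 -c "
import cv2,numpy as np
a=[cv2.copyMakeBorder(i,0,260-i.shape[0],0,790-i.shape[1],0) for i in [cv2.imread(f'pics/z_{n}.png') [:260,:790] for n in ('yel','stand','blk')]]
cv2.imwrite('pics/zz.png',cv2.resize(np.vstack(a),(608,600)))"
```

```text
yel 2949 [496.5 224.9] [114.1 155. ] 6.46 z [0.0025 0.012  0.0168]
blk 2515 [ 483.6 -232.2] [113.4 154.6] 2.72 z [0.0059 0.0128 0.0168]
tray 202 [639.6 194.2] [ 58.6 137.3] 7.38 z [0.0248 0.0305 0.0344]
trayall 1163 [675.2 198.8] [130.2 137.3] 7.38 z [0.0012 0.0053 0.0341]
stand 2380 [499.6   4.7] [249.6 198.7] 89.7 z [0.0033 0.0076 0.0128]
bar 591 [494.5  10.3] [160.6  48. ] 86.82 z [0.0495 0.0561 0.0641]
white 378 [629.7 -81.7] [50.2 50.1] 72.79 z [0.0525 0.0584 0.0615]
((630.5476684570312, -82.08995056152344), 26.04259490966797)
blue 253 [ 634.7 -200.3] [40.8 40.8] 89.11 z [0.0415 0.0459 0.0499]
((635.0799560546875, -201.23773193359375), 21.56793975830078)
orange 456 [632.7  56. ] [55.5 55.2] 89.69 z [0.0485 0.0526 0.056 ]
((633.5982666015625, 55.903953552246094), 29.095584869384766)
bolt 731 [494.5  10.3] [160.6  48. ] 86.81 z [0.0491 0.0574 0.0682]
amber 155 [492.6   7.6] [17.9 44.5] 85.63 z [0.0518 0.0637 0.069 ]
green 141 [495.6  54.7] [17.7 44.1] 85.23 z [0.0529 0.064  0.0693]
```

View pics/zz.png

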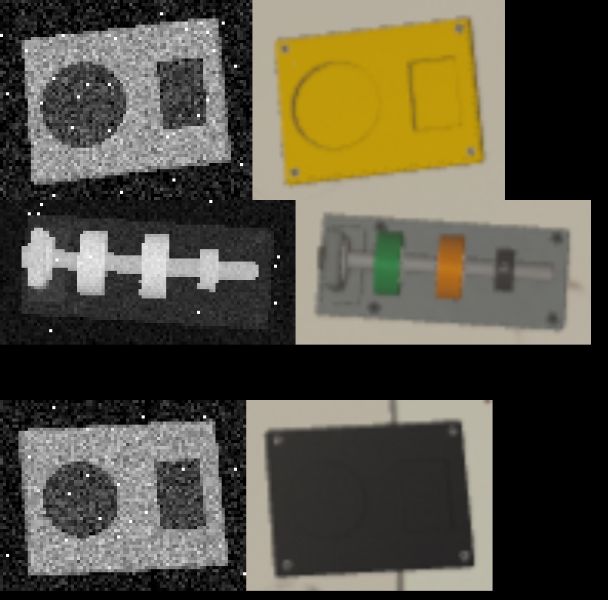

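```bash
python3 - <<'E'
from h import *
from scipy.optimize import minimize
Cs=[];cols=[]
for i in range(6):
    p=shot('top');Cs.append(cloud(p))
C=np.median(np.array(Cs),0);np.save('top.npy',C)
X,Y,Z=C[...,0],C[...,1],C[...,2]
hsv=cv2.cvtColor(p['color'],cv2.COLOR_BGR2HSV);H,S,V=[hsv[...,i].astype(int) for i in range(3)]
def box(x0,x1,y0,y1):return (X>x0)&(X<x1)&(Y>y0)&(Y<y1)
# plates template fit by depth
for n,b,r in [('yel',box(.39,.61,.12,.34),.034),('blk',box(.37,.61,-.35,-.11),.030)]:
    pts=C[b];pts=pts[(abs(pts[:,2])<.04)]
    def cost(q):
        c,s=np.cos(q[2]),np.sin(q[2]);d=pts[:,:2]-q[:2];x=c*d[:,0]+s*d[:,1];y=-s*d[:,0]+c*d[:,1]
        sg=lambda t:1/(1+np.exp(-t/.0008))
        pl=sg(.058-abs(x))*sg(.078-abs(y));ro=sg(r-np.hypot(x,y-.033));sl=sg(.027-abs(x))*sg(.018-abs(y+.045))
        m=.013*pl-.009*ro-.009*sl
        return np.sum(np.minimum(abs(pts[:,2]-m),.01))
    best=min((minimize(cost,[(b*X).sum()/b.sum()+dx,(b*Y).sum()/b.sum(),a],method='Nelder-Mead',options=dict(xatol=1e-5,fatol=1e-6,maxiter=3000,initial_simplex=None)) for a in(-.1,0,.1) for dx in(-.01,0,.01)),key=lambda r:r.fun)
    q=best.x;R=np.array([[np.cos(q[2]),-np.sin(q[2])],[np.sin(q[2]),np.cos(q[2])]])
    print(n,q,np.degrees(q[2]),best.fun,'round',q[:2]+R@[0,.033],'slot',q[:2]+R@[0,-.045])
def rect(name,m):
    m=cv2.morphologyEx(m.astype(np.uint8),cv2.MORPH_OPEN,np.ones((2,2)))>0
    pts=C[m];(c,s,a)=cv2.minAreaRect((pts[:,:2]*1000).astype(np.float32))
    print(name,len(pts),np.round(c,1),np.round(s,1),round(a,2),'z',np.round(np.percentile(pts[:,2],[5,50,95]),4))
rect('tray',box(.57,.75,.1,.3)&(Z>.02)&(Z<.045))
rect('stand',box(.43,.56,-.12,.13)&(Z>.0045))
bar=box(.47,.52,-.12,.1)&(Z>.051)&(Z<.058)
P=C[bar]; b2=[]
for y in np.arange(-.075,.08,.006):
    q=P[(abs(P[:,1]-y)<.003)]
    q2=C[box(.45,.54,y-.003,y+.003)&(Z>.04)]
    if len(q2):print(round(y,3),np.round([q2[:,0].min(),q2[:,0].max(),(q2[:,0].min()+q2[:,0].max())/2,q2[:,2].max(),np.median(q2[:,2])],4))
for n,m in [('amber',(H>5)&(H<18)&(S>150)),('green',(H>45)&(H<90)&(S>90))]:
    rect(n,m&box(.4,.6,-.12,.1)&(Z>.04))
E
```

```text
yel [0.49776816 0.2259145  0.11302853] 6.476057597853294 9.058612628649291 round [0.49404615 0.25870393] slot [0.50284362 0.18120164]
blk [ 0.4848845  -0.23238489  0.04532513] 2.5969385648659267 11.322792141950172 round [ 0.48338928 -0.19941878] slot [ 0.48692343 -0.27733867]
tray 447 [663.3 196.6] [108.  138.9] 6.09 z [0.0099 0.0228 0.032 ]
stand 2644 [492.4  12.1] [196.   79.3] 85.91 z [0.0061 0.0095 0.0651]
-0.069 [0.4839 0.4959 0.4899 0.0564 0.0547]
-0.063 [0.4836 0.4958 0.4897 0.0566 0.0549]
-0.057 [0.4839 0.4957 0.4898 0.0568 0.0541]
-0.051 [0.4839 0.4958 0.4899 0.0566 0.0542]
-0.045 [0.4841 0.4957 0.4899 0.0568 0.0547]
-0.039 [0.4753 0.5052 0.4903 0.064  0.0587]
-0.033 [0.4755 0.505  0.4903 0.0623 0.0596]
-0.027 [0.4771 0.505  0.491  0.0627 0.0566]
-0.021 [0.4864 0.4983 0.4923 0.056  0.0543]
-0.015 [0.4865 0.4982 0.4923 0.0565 0.0552]
-0.009 [0.4866 0.4983 0.4924 0.0565 0.0544]
-0.003 [0.483  0.5179 0.5005 0.068  0.0594]
0.003 [0.4704 0.5177 0.494  0.0694 0.0629]
0.009 [0.4706 0.5173 0.494  0.0684 0.064 ]
0.015 [0.4708 0.5171 0.4939 0.0687 0.0647]
0.021 [0.4729 0.5008 0.4868 0.0564 0.054 ]
0.027 [0.4892 0.5009 0.495  0.0567 0.0544]
0.033 [0.4894 0.5008 0.4951 0.0551 0.0535]
0.039 [0.4914 0.5037 0.4976 0.0555 0.0539]
0.045 [0.4738 0.5198 0.4968 0.0682 0.0549]
0.051 [0.4734 0.5198 0.4966 0.0686 0.0633]
0.057 [0.4735 0.5196 0.4966 0.0684 0.0646]
0.063 [0.4738 0.5197 0.4967 0.0683 0.0627]
0.069 [0.492  0.5034 0.4977 0.057  0.0539]
0.075 [0.492  0.506  0.499  0.0576 0.0548]
amber 155 [493.3   5.5] [16.7 46.1] 86.13 z [0.008  0.0633 0.0677]
green 140 [493.6  52.5] [16.1 40.6] 87.54 z [0.0457 0.0633 0.0679]
```

```bash
python3 -m jog '[[1,0.5,-0.9,0,-0.6],[1,0.5,-0.95,0,-0.6],[1,0.5,-0.95,0,-0.6],[1,0.5,-0.95,0,-0.6],[1,0.5,-0.95,0,-0.6],[1,0.5,-0.95,0,-0.6],[1,0.5,-0.95,0,-0.6],[1,0.5,-0.95,0,-0.6],[1,0.5,-0.95,0,-0.6],[1,0.5,-0.95,0,-0.6],[1,0.5,-0.95,0,-0.6],[1,0.5,-0.95,0,-0.6],[1,0.5,-0.95,0,-0.6],[1,0.5,-0.95,0,-0.6],[1,0.5,-0.95,0,-0.6],[1,0.5,-0.95,0,-0.6],[1,0.5,-0.95,0,-0.6],[1,0.5,-0.95,0,-0.6],[1,0.5,-0.95,0,-0.6],[1,0.5,-0.95,0,-0.6]]' 30; python3 -m jog '[[1,0.5,-0.8,0,-0.6],[1,0.4,-0.8,0,-0.6],[1,0,0,0,0],[1,0,0,0,0]]'
python3 - <<'E'
from h import *
s=ctrl.state();print(s['clock'],s['ee_pos'],np.degrees(np.arctan2(s['ee_rot'][1,1],s['ee_rot'][0,1])),s['qpos'],s['wrist_force'])
p=shot('wrist','w1')
for t in ['stop_collar','amber_roll','green_roll','tape_stand']:
    for f in (ctrl.landmark_of,ctrl.look_for):
        print(t,[(np.round(w(p,r['position']),3),round(r['score'],2)) for r in f(t,p)[:3]])
C=cloud(p);np.save('w1.npy',C)
E
```

```text
clock: 4.12
ee_pos: [0.4605, 0.0341, 0.2426]
ee_rot: [[-0.052, 0.999, 0.001], [0.999, 0.052, 0.0], [-0.0, 0.001, -1.0]]
wrist_force: [0.4, -0.3, 0.1]
finger_gap: 0.999
clock: 4.45
ee_pos: [0.4871, -0.0133, 0.2422]
ee_rot: [[0.072, 0.997, -0.0], [0.997, -0.072, 0.0], [0.0, -0.0, -1.0]]
wrist_force: [-0.6, 0.3, -0.5]
finger_gap: 1.0
4.45 [ 0.48711666 -0.01330739  0.2421728 ] -4.1387319641978575 [-1.08548696e+01 -6.53676349e+00  1.07429083e+02  1.18281821e-02
  7.91373477e+01 -6.71836606e+00] [-0.5749085   0.29922388 -0.48793051]
stop_collar [(array([ 0.489, -0.029,  0.046]), 0.87)]
stop_collar [(array([ 0.489, -0.029,  0.058]), 0.81)]
amber_roll [(array([0.501, 0.006, 0.043]), 0.77), (array([ 0.481, -0.231, -0.   ]), 0.32)]
amber_roll [(array([0.495, 0.033, 0.007]), 0.75), (array([0.497, 0.01 , 0.061]), 0.68), (array([0.498, 0.058, 0.059]), 0.65)]
green_roll [(array([0.496, 0.056, 0.04 ]), 0.62)]
green_roll [(array([0.5  , 0.055, 0.06 ]), 0.92)]
tape_stand [(array([0.495, 0.013, 0.002]), 0.76)]
tape_stand [(array([0.496, 0.035, 0.008]), 0.91)]
```

View pics/w1.png

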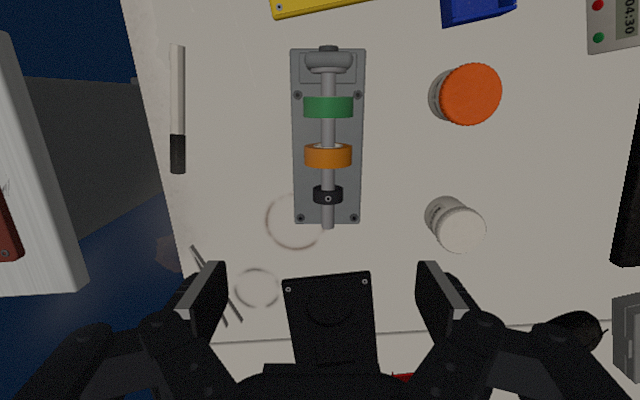

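```bash
python3 - <<'E'
from h import *
C=np.load('w1.npy');X,Y,Z=C[...,0],C[...,1],C[...,2]
for y in np.arange(-.085,.085,.006):
    m=(X>.45)&(X<.54)&(abs(Y-y)<.003)&(Z>.04)&(Z<.09)
    q=C[m]
    if len(q):print(round(y,3),len(q),np.round([*np.percentile(q[:,0],[1,99]),np.percentile(q[:,0],[1,99]).mean(),np.percentile(q[:,2],97)],4))
E
```

```text
-0.067 52 [0.4833 0.4963 0.4898 0.0546]
-0.061 70 [0.4836 0.4968 0.4902 0.0546]
-0.055 69 [0.484  0.497  0.4905 0.0547]
-0.049 68 [0.4844 0.4974 0.4909 0.0543]
-0.043 54 [0.4849 0.5038 0.4944 0.0553]
-0.037 142 [0.4761 0.5064 0.4912 0.0608]
-0.031 175 [0.4764 0.508  0.4922 0.0613]
-0.025 192 [0.4769 0.507  0.492  0.0597]
-0.019 74 [0.4866 0.4992 0.4929 0.0547]
-0.013 74 [0.487  0.4995 0.4933 0.0544]
-0.007 77 [0.4874 0.4999 0.4937 0.0544]
-0.001 133 [0.4724 0.5175 0.4949 0.0662]
0.005 285 [0.4713 0.5177 0.4945 0.0662]
0.011 291 [0.4718 0.518  0.4949 0.0662]
0.017 355 [0.4717 0.5181 0.4949 0.0661]
0.023 87 [0.4896 0.5027 0.4962 0.0548]
0.029 85 [0.49   0.5031 0.4966 0.0549]
0.035 88 [0.4904 0.5034 0.4969 0.055 ]
0.041 92 [0.4908 0.5037 0.4973 0.0548]
0.047 217 [0.4752 0.5205 0.4978 0.066 ]
0.053 335 [0.4744 0.522  0.4982 0.0663]
0.059 339 [0.475  0.5221 0.4986 0.0662]
0.065 242 [0.4755 0.5206 0.4981 0.0658]
0.071 100 [0.4921 0.5055 0.4988 0.0548]
0.077 100 [0.4925 0.5058 0.4991 0.0551]
0.083 128 [0.4929 0.5153 0.5041 0.0577]
```

```bash
python3 -m jog '[[1,0.13,-0.63,0,0],[1,0,0,-1,0],[1,0,0,-1,0],[1,0,0,-1,0],[1,0,0,-1,0],[1,0,0,-1,0],[1,0,0,-0.9,0],[1,0,0,-0.9,0],[1,0,0,0,0],[1,0,0,0,0]]'
python3 - <<'E'
from h import *
p=shot('wrist','w2')
E
```

```text
clock: 5.73
ee_pos: [0.4894, -0.0307, 0.0372]
ee_rot: [[0.07, 0.998, -0.004], [0.998, -0.07, 0.001], [0.001, -0.004, -1.0]]
wrist_force: [0.8, 0.2, 0.4]
finger_gap: 1.0
```

View pics/w2.png

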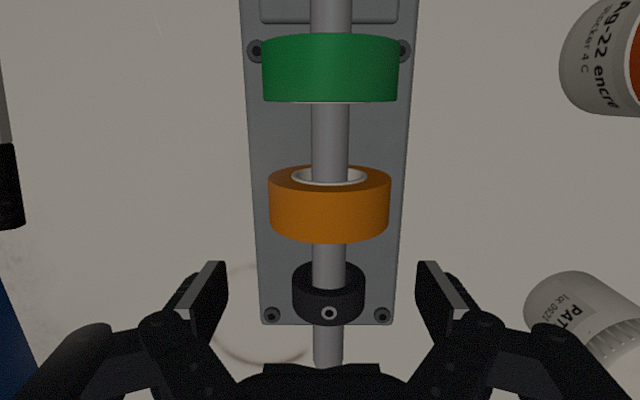

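```bash
python3 -m jog '[[1,0.06,0,0,0],[-1,0,0,0,0],[-1,0,0,0,0],[-1,0,0,0,0],[-1,0,0,0,0],[-1,0,0,0,0],[-1,0,0,0,0],[-1,0,0,0,0],[-1,0,0,0,0],[-1,0,0,0,0],[-1,0,0,0,0]]' 30
python3 - <<'E'
from h import *
p=shot('wrist','w3');print(ctrl.state()['finger_gap'])
E
```

```text
clock: 6.7
ee_pos: [0.4929, -0.0313, 0.0388]
ee_rot: [[0.07, 0.998, 0.0], [0.998, -0.07, -0.0], [-0.0, 0.0, -1.0]]
wrist_force: [-1.4, 0.5, 6.0]
finger_gap: 0.35
0.35222582489849563
```

View pics/w3.png

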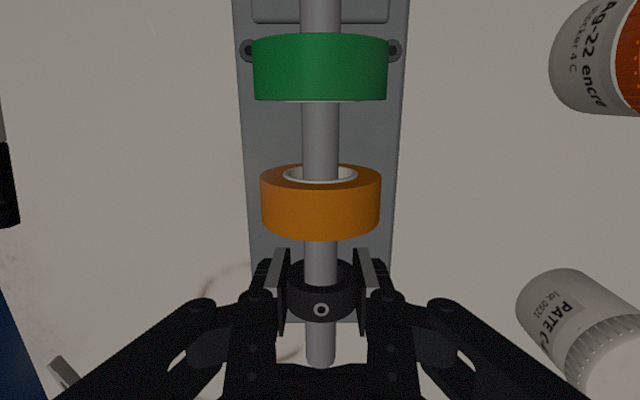

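```bash
python3 -m jog '[[-1,0,0,0.1,0],[-1,-0.02,-0.3,0,0],[-1,-0.03,-0.4,0,0],[-1,-0.03,-0.4,0,0]]'; python3 -m jog '[[-1,-0.03,-0.4,0,0],[-1,-0.03,-0.4,0,0],[-1,-0.03,-0.4,0,0],[-1,0,0,0,0]]'
python3 - <<'E'
from h import *
p=shot('wrist','w4');print(ctrl.state()['finger_gap'])
E
```

```text
clock: 7.08
ee_pos: [0.49, -0.0653, 0.0411]
ee_rot: [[0.07, 0.998, -0.0], [0.998, -0.07, -0.0], [-0.0, -0.0, -1.0]]
wrist_force: [-0.3, -0.5, -0.2]
finger_gap: 0.347
clock: 7.42
ee_pos: [0.4875, -0.1029, 0.0414]
ee_rot: [[0.073, 0.997, 0.0], [0.997, -0.073, -0.001], [-0.001, 0.0, -1.0]]
wrist_force: [0.4, 0.2, -0.0]
finger_gap: 0.351
0.3505837869324455
```

View pics/w4.png

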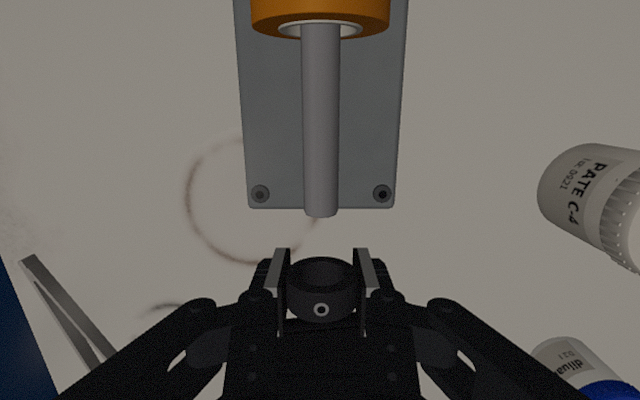

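```bash
python3 - <<'E'
from h import *
p=shot('wrist');C=cloud(p);s=ctrl.state();print(s['ee_pos'])
for u,v in [(279,252),(276,260),(364,252),(370,270),(320,290),(321,310),(300,275),(320,262),(340,300)]:
    print(u,v,C[v,u].round(4), round(float(p['range_z'][v,u]),3))
print(p['color'][245:256,280].tolist())
t=shot('top','t2');c=t['color'][90:270,180:460];cv2.imwrite('pics/t2c.png',cv2.resize(c,None,fx=2.5,fy=2.5))
C=cloud(t);X,Y,Z=[C[...,i] for i in range(3)]
hsv=cv2.cvtColor(t['color'],cv2.COLOR_BGR2HSV);H,S,V=[hsv[...,i].astype(int) for i in range(3)]
m=(X>.57)&(X<.75)&(Y>.1)&(Y<.3)&(H>105)&(H<130)&(S>120)
m=m&(X<.70)
for nm,mm in [('rim',m&(Z>.024)&(Z<.038)),('all',m)]:
    print(nm,cv2.minAreaRect((C[mm][:,:2]*1000).astype(np.float32)))
E
```

```text
[ 0.48742112 -0.10097943  0.0412355 ]
279 252 [ 0.4682 -0.0894  0.0382] 0.148
276 260 [ 0.4679 -0.0892  0.0461] 0.14
364 252 [ 0.5069 -0.092   0.0387] 0.148
370 270 [ 0.5073 -0.092   0.0548] 0.132
320 290 [ 0.4865 -0.0971  0.0591] 0.13
321 310 [ 0.4864 -0.1039  0.0627] 0.129
300 275 [ 0.4772 -0.0991  0.043 ] 0.146
320 262 [ 0.4864 -0.097   0.0361] 0.152
340 300 [ 0.4942 -0.1017  0.06  ] 0.131
[[129, 136, 142], [134, 140, 146], [108, 114, 118], [63, 68, 68], [60, 61, 62], [62, 65, 67], [61, 64, 65], [61, 61, 64], [61, 62, 66], [61, 64, 64], [59, 61, 65]]
rim ((639.5353393554688, 193.96774291992188), (58.96859359741211, 137.2223663330078), 7.4348859786987305)
all ((639.5353393554688, 193.96774291992188), (58.96859359741211, 137.2223663330078), 7.4348859786987305)
```

View pics/t2c.png

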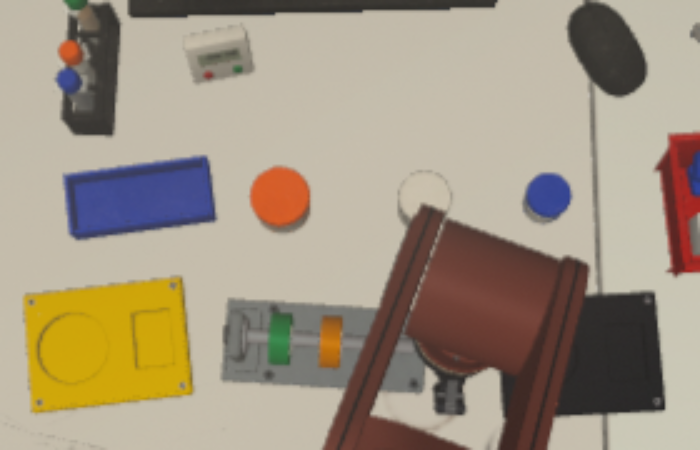

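```bash
python3 -m jog '[[-1,0,0,0.6,0],[-1,0,0,1,0],[-1,0,0,1,0],[-1,0,0,1,0],[-1,0.36,0.7,0.2,-0.9],[-1,0.36,0.7,0,-0.93],[-1,0.36,0.7,0,-0.93],[-1,0.36,0.7,0,-0.93],[-1,0.36,0.7,0,-0.93],[-1,0.36,0.7,0,-0.93],[-1,0.36,0.7,0,-0.93],[-1,0.36,0.7,0,-0.93],[-1,0.36,0.7,0,-0.93],[-1,0.36,0.7,0,-0.93],[-1,0.36,0.7,0,-0.93],[-1,0.36,0.7,0,-0.93],[-1,0.36,0.7,0,-0.93],[-1,0.36,0.7,0,-0.93]]'; python3 -m jog '[[-1,0,0,0,-0.1],[-1,0,0,0,0],[-1,0,0,0,0]]'
python3 - <<'E'
from h import *
s=ctrl.state();print(s['clock'],s['ee_pos'],np.degrees(np.arctan2(s['ee_rot'][1,1],s['ee_rot'][0,1])),s['qpos'],s['finger_gap'])
p=shot('wrist','w5')
for f in (ctrl.landmark_of,ctrl.look_for):
  print([(np.round(w(p,r['position']),3),round(r['score'],2)) for r in f('parts_tray',p)[:3]])
E
```

```text
clock: 9.07
ee_pos: [0.6385, 0.1958, 0.1549]
ee_rot: [[0.991, 0.136, -0.001], [0.136, -0.991, 0.0], [-0.001, -0.0, -1.0]]
wrist_force: [0.0, 0.6, -0.3]
finger_gap: 0.348
clock: 9.32
ee_pos: [0.638, 0.1939, 0.1547]
ee_rot: [[0.991, 0.132, -0.001], [0.132, -0.991, -0.001], [-0.001, 0.0, -1.0]]
wrist_force: [0.2, -0.2, 0.0]
finger_gap: 0.354
9.3167 [0.63799891 0.19393964 0.15470065] -82.4179177258737 [ 1.01481179e+01  2.22615853e+01  8.52100619e+01 -1.96508177e-02
  7.26064427e+01  9.25719376e+01] 0.3540706946069971
[(array([0.641, 0.194, 0.   ]), 0.65)]
[(array([0.635, 0.193, 0.005]), 0.59)]
```

View pics/w5.png

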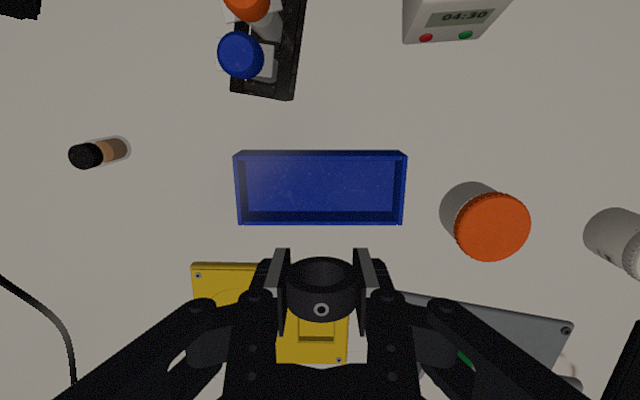

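```bash
python3 -m jog '[[-1,0.09,0,-0.9,0],[-1,0,0,-1,0],[-1,0,0,-1,0],[-1,0,0,-0.7,0],[-1,0,0,-0.3,0],[-1,0,0,-0.3,0],[-1,0,0,-0.2,0],[-1,0,0,-0.1,0],[-1,0,0,0,0],[-1,0,0,0,0]]'
python3 - <<'E'
from h import *
p=shot('wrist','w6');C=cloud(p)
for v,u in [(300,320),(310,321),(285,320)]:print(C[v,u])
E
```

```text
clock: 10.3
ee_pos: [0.6424, 0.1939, 0.0216]
ee_rot: [[0.992, 0.129, 0.002], [0.129, -0.992, 0.0], [0.002, -0.0, -1.0]]
wrist_force: [0.1, 0.2, -0.2]
finger_gap: 0.353
[0.64308268 0.19477369 0.04225721]
[0.6389149  0.19382965 0.04279427]
[0.63384497 0.1936741  0.01671286]
```

View pics/w6.png

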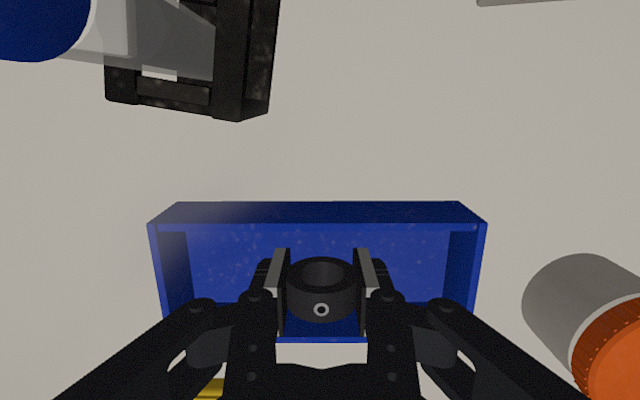

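```bash
python3 -m jog '[[-1,0,0,-0.1,0],[-1,0,0,-0.09,0],[-1,0,0,0,0],[-1,0,0,0,0]]'; python3 -m jog '[[0.2,0,0,0,0],[0.2,0,0,0,0],[0.2,0,0,0,0],[0.2,0,0,0,0],[0.2,0,0,0,0],[0.2,0,0,0,0]]'
python3 - <<'E'
from h import *
p=shot('wrist','w7')
E
```

```text
clock: 10.68
ee_pos: [0.6416, 0.1938, 0.0147]
ee_rot: [[0.992, 0.129, 0.0], [0.129, -0.992, 0.0], [0.0, 0.0, -1.0]]
wrist_force: [-0.1, -0.4, 0.8]
finger_gap: 0.35
clock: 11.18
ee_pos: [0.6415, 0.1938, 0.0146]
ee_rot: [[0.992, 0.129, 0.0], [0.129, -0.992, 0.0], [0.0, -0.0, -1.0]]
wrist_force: [0.1, 0.4, 0.5]
finger_gap: 0.6
```

View pics/w7.png

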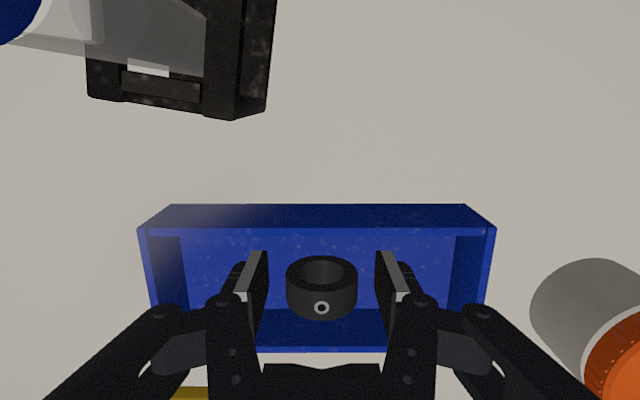

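```bash
python3 -m jog '[[0.2,0,0,0.5,0],[0.2,0,0,1,0],[0.5,0,0,1,0],[1,0,0,1,0],[1,0,0,1,0],[1,-0.3,-0.4,0.4,1],[1,-0.38,-0.48,0,1],[1,-0.38,-0.48,0,1],[1,-0.38,-0.48,0,1],[1,-0.38,-0.48,0,1],[1,-0.38,-0.48,0,1],[1,-0.38,-0.48,0,1],[1,-0.38,-0.48,0,1],[1,-0.38,-0.48,0,1],[1,-0.38,-0.48,0,1],[1,-0.38,-0.48,0,1],[1,-0.38,-0.48,0,1],[1,-0.38,-0.48,0,1],[1,0,0,0,0],[1,0,0,0,0]]'
python3 - <<'E'
from h import *
s=ctrl.state();print(s['clock'],s['ee_pos'],np.degrees(np.arctan2(s['ee_rot'][1,1],s['ee_rot'][0,1])),s['finger_gap'])
p=shot('wrist','w8')
t=shot('top')
print([(np.round(w(t,r['position']),3),round(r['score'],2)) for r in ctrl.landmark_of('stop_collar',t)[:3]])
E
```

```text
clock: 12.9
ee_pos: [0.4958, 0.0085, 0.1628]
ee_rot: [[0.083, 0.997, 0.002], [0.997, -0.083, -0.0], [0.0, 0.002, -1.0]]
wrist_force: [0.2, -0.4, 0.6]
finger_gap: 1.001
12.9 [0.49584539 0.00853274 0.16280372] -4.769883524042622 1.0009237601207832
[(array([0.642, 0.193, 0.016]), 0.65)]
```

View pics/w8.png

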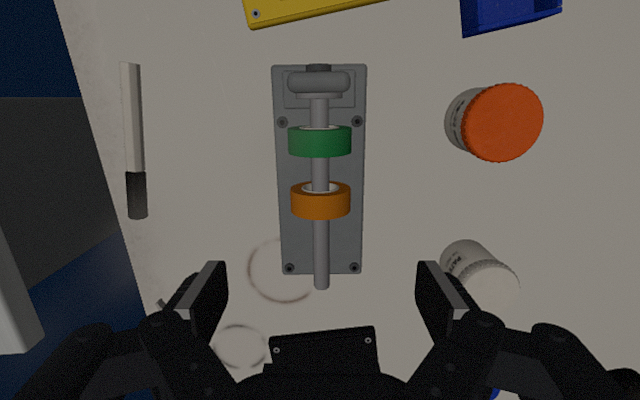

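```bash
python3 -m jog '[[1,-0.04,0,-0.9,0.12],[1,0,0,-1,0],[1,0,0,-1,0],[1,0,0,-0.9,0],[1,0,0,-0.43,0],[1,0,0,0,0],[1,0,0,0,0]]'
python3 - <<'E'
from h import *
p=shot('wrist','w9')
s=ctrl.state();print(s['clock'],s['ee_pos'],np.degrees(np.arctan2(s['ee_rot'][1,1],s['ee_rot'][0,1])),s['wrist_force'])
C=cloud(p);X,Y,Z=C[...,0],C[...,1],C[...,2]
hsv=cv2.cvtColor(p['color'],cv2.COLOR_BGR2HSV);H,S=hsv[...,0],hsv[...,1]
m=(H>5)&(H<18)&(S>150)&(Z>.045)&(Z<.09)&(Y<.05)&(Y>-.05)&(abs(X-.495)<.05)
q=C[m];print(np.percentile(q,[1,50,99],axis=0).round(4))
E
```

```text
clock: 13.63
ee_pos: [0.4942, 0.0096, 0.0342]
ee_rot: [[0.067, 0.998, -0.002], [0.998, -0.067, 0.0], [0.0, -0.002, -1.0]]
wrist_force: [0.3, 1.2, 0.8]
finger_gap: 1.002
13.6833 [0.49526769 0.00933763 0.035343  ] -3.8405191219467123 [ 0.23380379 -0.1161284  -0.85239952]
[[ 0.4716 -0.001   0.046 ]
 [ 0.4943  0.0125  0.0619]
 [ 0.5169  0.0194  0.0663]]
```

View pics/w9.png

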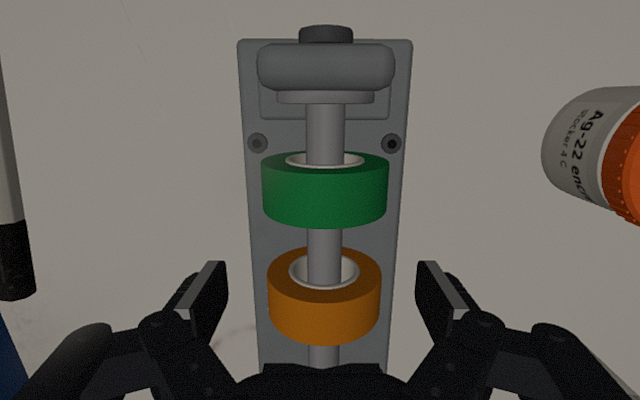

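```bash
python3 -m jog '[[-1,0,0,0,0],[-1,0,0,0,0],[-1,0,0,0,0],[-1,0,0,0,0],[-1,0,0,0,0],[-1,0,0,0,0],[-1,0,0,0,0],[-1,0,0,0,0],[-1,0,0,0,0]]' 30;  python3 -m jog '[[-1,0,0,0.1,0],[-1,0,0,0.1,0],[-1,0,0,0,0]]'
python3 - <<'E'
from h import *
p=shot('wrist','w10')
E
```

```text
clock: 14.43
ee_pos: [0.4955, 0.0089, 0.036]
ee_rot: [[0.067, 0.998, 0.002], [0.998, -0.067, -0.0], [-0.0, 0.002, -1.0]]
wrist_force: [-0.5, 1.4, 7.1]
finger_gap: 0.559
clock: 14.68
ee_pos: [0.4947, 0.0089, 0.0413]
ee_rot: [[0.067, 0.998, 0.001], [0.998, -0.067, -0.0], [-0.0, 0.001, -1.0]]
wrist_force: [-0.1, 0.5, -0.3]
finger_gap: 0.556
```

View pics/w10.png

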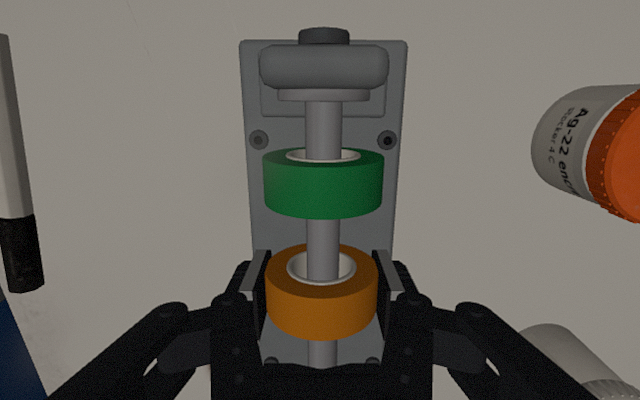

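```bash
python3 -m jog '[[-1,-0.02,-0.4,0,0],[-1,-0.04,-0.6,0,0],[-1,-0.04,-0.6,0,0],[-1,-0.04,-0.6,0,0],[-1,-0.04,-0.6,0,0],[-1,-0.04,-0.6,0,0],[-1,-0.04,-0.5,0,0],[-1,0,0,0,0]]'; python3 -m jog '[[-1,0,-0.3,0.8,0],[-1,0,-0.9,0.9,0.2],[-1,0,-0.9,0,0.3],[-1,0,-0.9,0,0.3],[-1,0,-0.9,0,0.3],[-1,0,-0.9,0,0],[-1,0,-0.8,0,0],[-1,0,0,0,0],[-1,0,0,0,0]]'
python3 - <<'E'
from h import *
s=ctrl.state();print(s['clock'],s['ee_pos'],np.degrees(np.arctan2(s['ee_rot'][1,1],s['ee_rot'][0,1])),s['finger_gap'])
p=shot('wrist','w11')
E
```

```text
clock: 15.4
ee_pos: [0.4864, -0.1111, 0.0407]
ee_rot: [[0.069, 0.998, 0.0], [0.998, -0.069, -0.001], [-0.001, 0.0, -1.0]]
wrist_force: [-0.7, 0.2, -0.1]
finger_gap: 0.554
clock: 16.15
ee_pos: [0.4862, -0.2768, 0.0913]
ee_rot: [[-0.046, 0.999, -0.0], [0.999, 0.046, 0.001], [0.001, -0.0, -1.0]]
wrist_force: [0.5, 0.4, -1.0]
finger_gap: 0.558
16.15 [ 0.48616316 -0.2768161   0.09134392] 2.6243086611574005 0.557747411736655
```

View pics/w11.png

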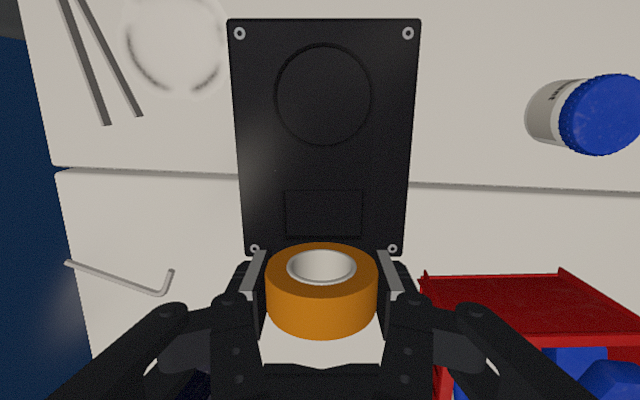

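```bash
cat >> h.py <<'E'
def rayz(p,u,v,z):
    K=p['mtx'];E=np.array(p['extrinsics']);o=w(p,[0,0,0]);d=E[:3,:3].T@np.array([(u-K[0,2])/K[0,0],(v-K[1,2])/K[1,1],1.]);return o+d*(z-o[2])/d[2]
E
python3 - <<'E'
from h import *
p=shot('wrist')
g=cv2.cvtColor(p['color'],cv2.COLOR_BGR2GRAY)[0:250,215:430];g=cv2.convertScaleAbs(g,alpha=4)
cv2.imwrite('pics/sl.png',cv2.resize(g,None,fx=3,fy=3,interpolation=2)[:600])
for q in [(284,190),(363,190),(284,237),(363,237)]: print(q,rayz(p,*q,.013).round(4))
for n,r in [('screws',[(239,33),(408,33),(254,249),(393,249)])]:
    print(n,[rayz(p,*q,.013).round(4) for q in r], np.mean([rayz(p,*q,.013) for q in r],0))
E
```

```text
(284, 190) [ 0.4595 -0.2577  0.013 ]
(363, 190) [ 0.5123 -0.2552  0.013 ]
(284, 237) [ 0.4599 -0.292   0.013 ]
(363, 237) [ 0.5153 -0.2893  0.013 ]
screws [array([ 0.4322, -0.1642,  0.013 ]), array([ 0.5302, -0.1595,  0.013 ]), array([ 0.4387, -0.3023,  0.013 ]), array([ 0.5374, -0.2976,  0.013 ])] [ 0.4846209  -0.23087934  0.013     ]
```

View pics/sl.png

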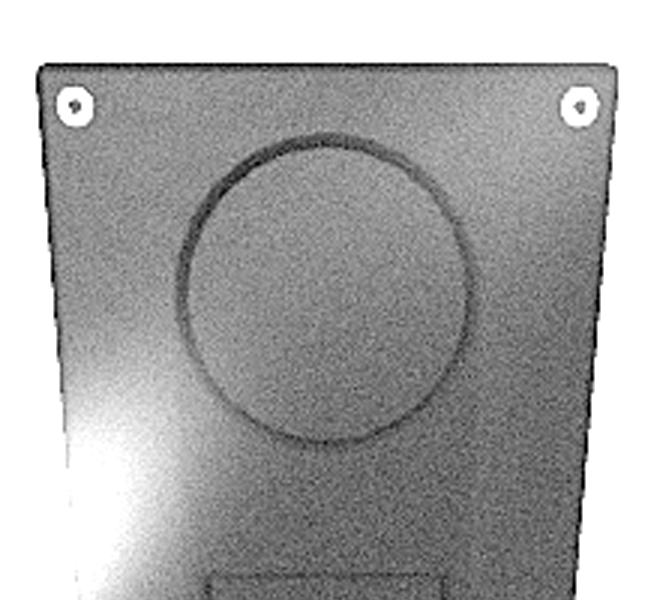

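```bash
python3 -m jog '[[-1,0.02,0,-0.8,0],[-1,0,0,-0.7,0],[-1,0,0,-0.3,0],[-1,0,0,-0.2,0],[-1,0,0,0,0],[-1,0,0,0,0]]'; python3 -m jog '[[-1,0,0,-0.1,0],[-1,0,0,-0.1,0],[-1,0,0,0,0],[-1,0,0,0,0]]'
python3 - <<'E'
from h import *
p=shot('wrist','w12');s=ctrl.state();print(s['ee_pos'],s['wrist_force'])
E
```

```text
clock: 16.75
ee_pos: [0.4876, -0.2757, 0.0321]
ee_rot: [[-0.049, 0.999, 0.0], [0.999, 0.049, -0.0], [-0.0, 0.0, -1.0]]
wrist_force: [-0.1, -0.7, -0.7]
finger_gap: 0.557
clock: 17.08
ee_pos: [0.4874, -0.2761, 0.026]
ee_rot: [[-0.048, 0.999, 0.0], [0.999, 0.048, -0.0], [-0.0, 0.0, -1.0]]
wrist_force: [-0.1, 0.4, 0.5]
finger_gap: 0.558
[ 0.48734497 -0.27615091  0.02595909] [ 0.03321704 -0.1292659  -1.11148825]
```

View pics/w12.png

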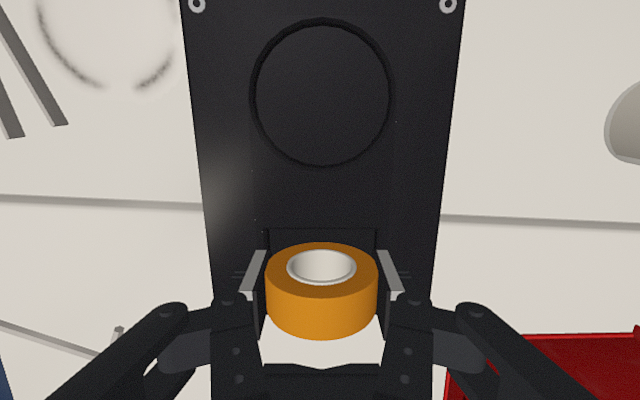

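```bash
python3 -m jog '[[-1,0,0,-0.07,0],[-1,0,0,0,0]]';python3 -m jog '[[-1,0,0,-0.05,0],[-1,0,0,0,0]]'; python3 -m jog '[[-1,0,0,-0.03,0],[-1,0,0,0,0]]'
```

```text
clock: 17.3
ee_pos: [0.4872, -0.276, 0.0234]
ee_rot: [[-0.048, 0.999, -0.0], [0.999, 0.048, 0.0], [0.0, -0.0, -1.0]]
wrist_force: [-0.5, -0.3, -0.3]
finger_gap: 0.559
clock: 17.47
ee_pos: [0.4874, -0.2762, 0.0223]
ee_rot: [[-0.048, 0.999, 0.0], [0.999, 0.048, -0.0], [-0.0, 0.0, -1.0]]
wrist_force: [0.1, 0.7, 0.9]
finger_gap: 0.556
clock: 17.63
ee_pos: [0.4875, -0.2762, 0.0222]
ee_rot: [[-0.048, 0.999, 0.0], [0.999, 0.048, -0.0], [-0.0, -0.0, -1.0]]
wrist_force: [-3.0, 2.2, 9.6]
finger_gap: 0.559
```

```bash
python3 -m jog '[[0.4,0,0,0,0],[0.4,0,0,0,0],[0.4,0,0,0,0],[0.6,0,0,0,0],[0.8,0,0,0,0],[0.8,0,0,0,0]]'; python3 -m jog '[[0.8,0,0,0.5,0],[0.8,0,0,1,0],[1,0,0,1,0],[1,0,0,1,0],[1,0,0,0,0]]'
python3 - <<'E'
from h import *
p=shot('wrist','w13');s=ctrl.state();print(s['ee_pos'],s['finger_gap'])
E
```

```text
clock: 18.13
ee_pos: [0.4871, -0.276, 0.021]
ee_rot: [[-0.048, 0.999, -0.0], [0.999, 0.048, 0.0], [0.0, -0.0, -1.0]]
wrist_force: [-0.2, 0.5, -0.0]
finger_gap: 0.897
clock: 18.55
ee_pos: [0.4908, -0.2786, 0.1332]
ee_rot: [[-0.048, 0.999, 0.009], [0.999, 0.048, -0.007], [-0.007, 0.008, -1.0]]
wrist_force: [1.2, -1.4, 0.6]
finger_gap: 1.003
[ 0.48968691 -0.2778635   0.1304271 ] 1.0031609053551551
```

View pics/w13.png

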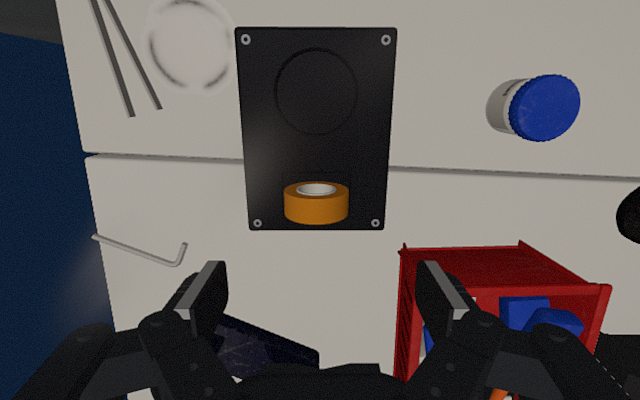

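```bash
python3 -m jog '[[1,0.2,0.8,0.4,0],[1,0.6,0.8,0,0],[1,0.8,0.5,0,0],[1,0.9,0.3,0,0],[1,0.9,0.1,0,0],[1,0.9,0,0,0],[1,0.5,0,0,0],[1,0,0,0,0],[1,0,0,0,0]]'
python3 - <<'E'
from h import *
p=shot('wrist','w14');s=ctrl.state();print(s['ee_pos'],s['finger_gap'],s['clock'])
for f in (ctrl.landmark_of,ctrl.look_for):
  print([(np.round(w(p,r['position']),3),round(r['score'],2)) for r in f('blue_pot',p)[:3]])
C=cloud(p);m=(C[...,2]>.038)&(C[...,2]<.06)&(abs(C[...,0]-.635)<.04)&(abs(C[...,1]+.2)<.04)
q=C[m];print(len(q),cv2.minEnclosingCircle((q[:,:2]*1000).astype(np.float32)),np.percentile(q,[1,50,99],axis=0).round(4))
E
```

```text
clock: 19.35
ee_pos: [0.6305, -0.2005, 0.1362]
ee_rot: [[-0.049, 0.999, -0.003], [0.999, 0.049, 0.001], [0.001, -0.003, -1.0]]
wrist_force: [-0.2, -0.5, -0.2]
finger_gap: 1.002
[ 0.62991783 -0.20062619  0.13642629] 0.9987651463986367 19.4
[(array([ 0.634, -0.198,  0.003]), 0.87)]
[(array([ 0.636, -0.194,  0.051]), 0.78)]
2595 ((635.74609375, -200.5872039794922), 21.83634376525879) [[ 0.6157 -0.2199  0.0393]
 [ 0.6355 -0.1991  0.045 ]
 [ 0.6555 -0.1802  0.0464]]
```

View pics/w14.png

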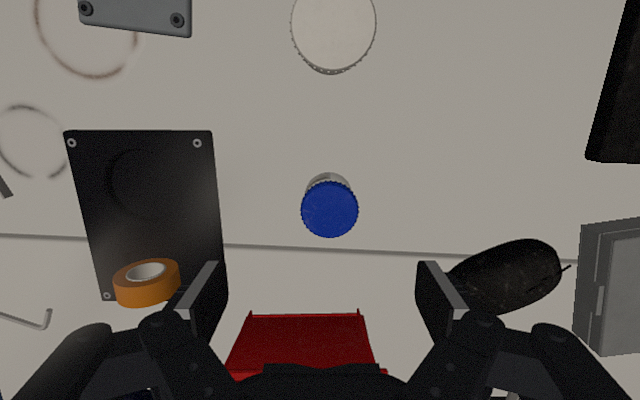

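```bash
python3 -m jog '[[1,0.17,0,-0.5,0],[1,0,0,-1,0],[1,0,0,-1,0],[1,0,0,-0.7,0],[1,0,0,-0.23,0],[1,0,0,0,0],[1,0,0,0,0]]'; python3 -m jog '[[-1,0,0,0,0],[-1,0,0,0,0],[-1,0,0,0,0],[-1,0,0,0,0],[-1,0,0,0,0],[-1,0,0,0,0],[-1,0,0,0,0],[-1,0,0,0,0],[-1,0,0,0,0]]' 30
python3 - <<'E'
from h import *
p=shot('wrist','w15')
E
```

```text
clock: 20.08
ee_pos: [0.6363, -0.2014, 0.0361]
ee_rot: [[-0.048, 0.999, 0.0], [0.999, 0.048, -0.0], [-0.0, 0.0, -1.0]]
wrist_force: [0.3, -0.1, 0.6]
finger_gap: 1.001
clock: 20.83
ee_pos: [0.6373, -0.2014, 0.037]
ee_rot: [[-0.048, 0.999, 0.002], [0.999, 0.048, -0.001], [-0.001, 0.002, -1.0]]
wrist_force: [-2.0, 0.7, 6.8]
finger_gap: 0.476
```

View pics/w15.png

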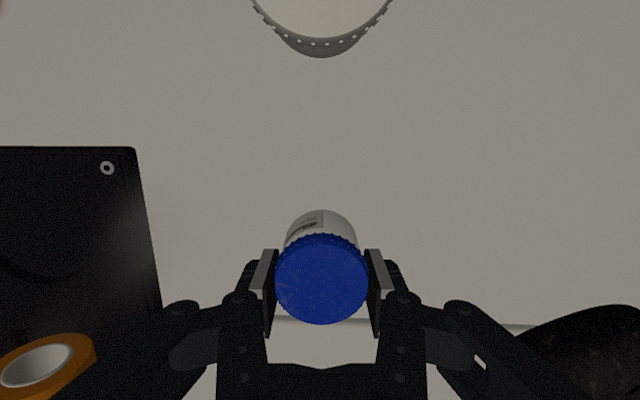

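```bash
python3 -m jog '[[-1,0,0,0.4,0],[-1,0,0,1,0],[-1,-0.3,0,0.6,0],[-1,-0.8,0.08,0,0],[-1,-0.8,0,0,0],[-1,-0.8,0,0,0],[-1,-0.8,0,0,0],[-1,-0.8,0,0,0],[-1,-0.8,0,0,0],[-1,0,0,0,0],[-1,0,0,0,0]]'
python3 - <<'E'
from h import *
p=shot('wrist','w16');s=ctrl.state();print(s['ee_pos'],s['finger_gap'],s['clock'],s['wrist_force'])
C=cloud(p);m=(C[...,2]>.08)&(C[...,2]<.14)&(abs(C[...,0]-.483)<.025)&(abs(C[...,1]+.2)<.04)
hsv=cv2.cvtColor(p['color'],cv2.COLOR_BGR2HSV);m&=(hsv[...,0]>100)&(hsv[...,0]<130)&(hsv[...,1]>120)
q=C[m];print(len(q),np.percentile(q,[1,50,99],axis=0).round(4),cv2.minEnclosingCircle((q[:,:2]*1000).astype(np.float32)))
E
```

```text
clock: 21.8
ee_pos: [0.4827, -0.1986, 0.0959]
ee_rot: [[-0.047, 0.999, 0.0], [0.999, 0.047, -0.0], [-0.0, 0.0, -1.0]]
wrist_force: [0.1, 0.3, -0.9]
finger_gap: 0.471
[ 0.48385483 -0.19893109  0.09620344] 0.47762351607421544 21.85 [ 0.07519017 -0.0379667  -0.10726452]
7036 [[ 0.4616 -0.2166  0.0963]
 [ 0.4816 -0.1947  0.1038]
 [ 0.5018 -0.1772  0.1083]] ((483.00579833984375, -194.68539428710938), 26.05303955078125)
```

View pics/w16.png

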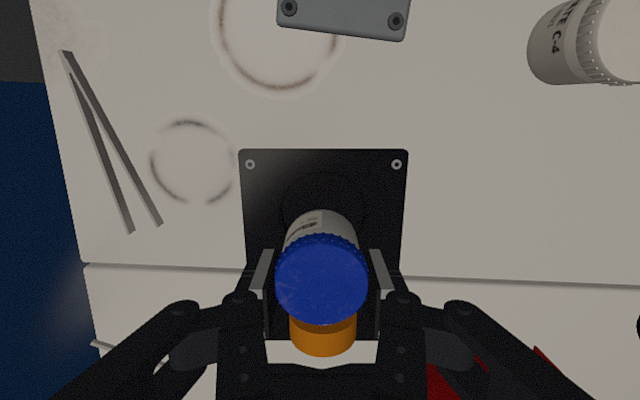

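```bash
python3 -m jog '[[-1,0,-0.03,-0.7,0],[-1,0,0,-0.6,0],[-1,0,0,-0.3,0],[-1,0,0,-0.1,0],[-1,0,0,0,0],[-1,0,0,0,0]]'; python3 -m jog '[[-1,0,0,-0.07,0],[-1,0,0,0,0]]'; python3 -m jog '[[-1,0,0,-0.05,0],[-1,0,0,0,0]]'
```

```text
clock: 22.35
ee_pos: [0.4842, -0.1997, 0.0449]
ee_rot: [[-0.048, 0.999, 0.001], [0.999, 0.048, -0.0], [-0.0, 0.001, -1.0]]
wrist_force: [0.4, 0.3, -0.5]
finger_gap: 0.475
clock: 22.52
ee_pos: [0.484, -0.1998, 0.0429]
ee_rot: [[-0.048, 0.999, 0.001], [0.999, 0.048, -0.001], [-0.001, 0.001, -1.0]]
wrist_force: [-0.6, -0.7, -1.2]
finger_gap: 0.473
clock: 22.68
ee_pos: [0.4837, -0.1997, 0.0411]
ee_rot: [[-0.048, 0.999, 0.001], [0.999, 0.048, -0.001], [-0.001, 0.001, -1.0]]
wrist_force: [0.3, 0.7, -0.3]
finger_gap: 0.474
```

```bash
python3 -m jog '[[-1,0,0,-0.04,0],[-1,0,0,0,0]]'; python3 -m jog '[[-1,0,0,-0.03,0],[-1,0,0,0,0]]'
```

```text
clock: 22.85
ee_pos: [0.4838, -0.1998, 0.041]
ee_rot: [[-0.048, 0.999, 0.001], [0.999, 0.048, -0.0], [-0.0, 0.0, -1.0]]
wrist_force: [-4.2, 0.5, 10.3]
finger_gap: 0.476
clock: 23.02
ee_pos: [0.4839, -0.1998, 0.0409]
ee_rot: [[-0.048, 0.999, 0.0], [0.999, 0.048, -0.0], [-0.0, 0.0, -1.0]]
wrist_force: [-6.2, 3.3, 17.0]
finger_gap: 0.47
```

```bash
python3 -m jog '[[-1,0,0,0.05,0],[0.3,0,0,0,0],[0.3,0,0,0,0],[0.5,0,0,0,0],[0.8,0,0,0,0],[0.8,0,0,0,0]]'; python3 -m jog '[[0.8,0,0,0.5,0],[0.8,0,0,1,0],[1,0,0,1,0],[1,0,0,1,0],[1,0,0,0,0],[1,0,0,0,0]]'
python3 - <<'E'
from h import *
p=shot('wrist','w17');s=ctrl.state();print(s['ee_pos'],s['finger_gap'])
E
```

```text
clock: 23.52
ee_pos: [0.4832, -0.1994, 0.0398]
ee_rot: [[-0.048, 0.999, -0.0], [0.999, 0.048, 0.0], [0.0, -0.0, -1.0]]
wrist_force: [-0.2, 0.2, -0.3]
finger_gap: 0.898
clock: 24.02
ee_pos: [0.4848, -0.2004, 0.1473]
ee_rot: [[-0.048, 0.999, 0.004], [0.999, 0.048, -0.002], [-0.003, 0.004, -1.0]]
wrist_force: [-0.3, 0.4, -0.2]
finger_gap: 1.0
[ 0.48356089 -0.19967491  0.14539197] 0.9987923111785061
```

View pics/w17.png

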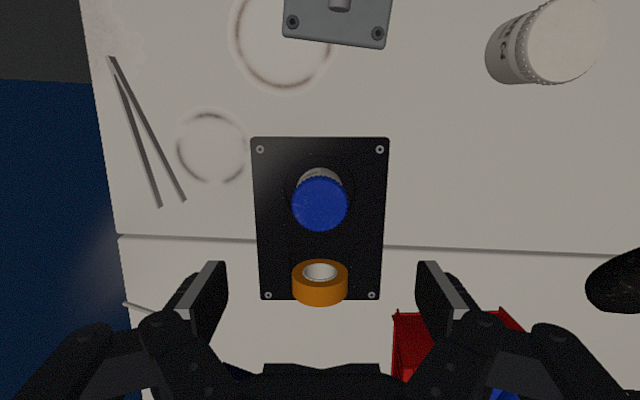

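```bash
python3 -m jog '[[1,0.05,0.5,0,-0.1],[1,0.05,0.9,0,-0.2],[1,0.05,0.9,0,-0.2],[1,0.05,0.9,0,-0.2],[1,0.05,0.9,0,-0.2],[1,0.05,0.9,0,-0.18],[1,0.05,0.9,0,0],[1,0.05,0.9,0,0],[1,0.05,0.9,0,0],[1,0.05,0.8,0,0],[1,0,0,0,0],[1,0,0,0,0]]'
python3 - <<'E'
from h import *
p=shot('wrist','w18');s=ctrl.state();print(s['clock'],s['ee_pos'],np.degrees(np.arctan2(s['ee_rot'][1,1],s['ee_rot'][0,1])),s['finger_gap'])
C=cloud(p);X,Y,Z=C[...,0],C[...,1],C[...,2]
hsv=cv2.cvtColor(p['color'],cv2.COLOR_BGR2HSV);H,S=hsv[...,0],hsv[...,1]
m=(H>45)&(H<90)&(S>90)&(Z>.045)&(Z<.09)&(Y<.1)&(Y>0)&(abs(X-.495)<.05)
q=C[m];print(np.percentile(q,[1,50,99],axis=0).round(4))
E
```

```text
clock: 25.07
ee_pos: [0.4969, 0.0565, 0.1431]
ee_rot: [[0.062, 0.998, -0.004], [0.998, -0.062, -0.0], [-0.0, -0.004, -1.0]]
wrist_force: [0.1, 0.1, -0.4]
finger_gap: 0.998
25.1167 [0.4971835  0.05561614 0.14341581] -3.650835465292582 1.0019248910555216
[[0.4748 0.0461 0.0462]
 [0.4976 0.0577 0.0622]
 [0.5204 0.0667 0.0663]]
```

View pics/w18.png

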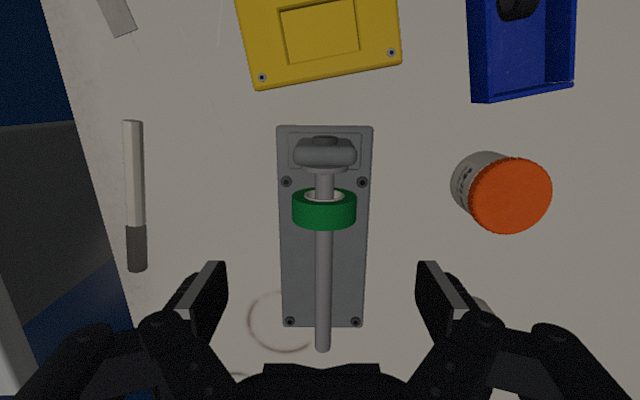

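```bash
python3 -m jog '[[1,0.02,0.02,-0.7,0],[1,0,0,-1,0],[1,0,0,-1,0],[1,0,0,-0.7,0],[1,0,0,-0.2,0],[1,0,0,0,0],[1,0,0,0,0]]'; python3 -m jog '[[-1,0,0,0,0],[-1,0,0,0,0],[-1,0,0,0,0],[-1,0,0,0,0],[-1,0,0,0,0],[-1,0,0,0,0],[-1,0,0,0,0],[-1,0,0,0,0],[-1,0,0,0,0]]' 30;  python3 -m jog '[[-1,0,0,0.1,0],[-1,0,0,0.1,0],[-1,0,0,0,0]]'
python3 - <<'E'
from h import *
p=shot('wrist','w19')
E
```

```text
clock: 25.7
ee_pos: [0.4991, 0.0553, 0.0374]
ee_rot: [[0.066, 0.998, -0.0], [0.998, -0.066, -0.0], [-0.0, -0.0, -1.0]]
wrist_force: [-0.4, -0.2, 0.6]
finger_gap: 0.999
clock: 26.45
ee_pos: [0.5001, 0.056, 0.0386]
ee_rot: [[0.065, 0.998, 0.002], [0.998, -0.065, -0.0], [-0.0, 0.002, -1.0]]
wrist_force: [-0.9, -0.4, 7.4]
finger_gap: 0.553
clock: 26.7
ee_pos: [0.4993, 0.0562, 0.0438]
ee_rot: [[0.065, 0.998, 0.001], [0.998, -0.065, -0.0], [0.0, 0.001, -1.0]]
wrist_force: [0.6, -0.6, -1.2]
finger_gap: 0.558
```

View pics/w19.png

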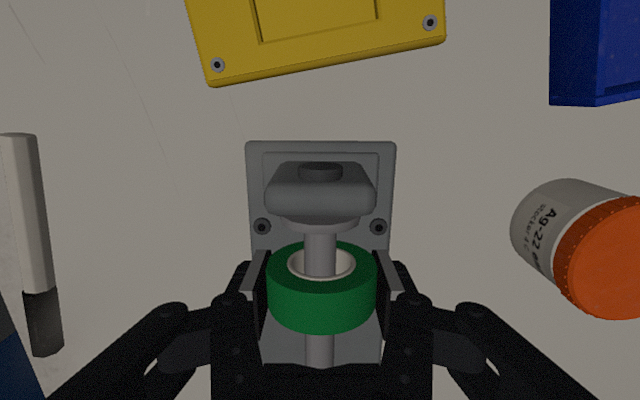

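```bash
python3 -m jog '[[-1,-0.02,-0.4,0,0],[-1,-0.04,-0.6,0,0],[-1,-0.04,-0.6,0,0],[-1,-0.04,-0.6,0,0],[-1,-0.04,-0.6,0,0],[-1,-0.04,-0.6,0,0],[-1,-0.04,-0.6,0,0],[-1,-0.04,-0.6,0,0],[-1,-0.04,-0.6,0,0],[-1,-0.03,-0.4,0,0],[-1,0,0,0,0],[-1,0,0,0,0]]'
python3 - <<'E'
from h import *
p=shot('wrist','w20');s=ctrl.state();print(s['clock'],s['ee_pos'])
E
```

```text
clock: 27.75
ee_pos: [0.4875, -0.1126, 0.0429]
ee_rot: [[0.067, 0.998, -0.0], [0.998, -0.067, 0.0], [0.0, -0.0, -1.0]]
wrist_force: [0.8, 0.5, -1.3]
finger_gap: 0.554
27.8 [ 0.4875302  -0.11194188  0.04288058]
```

View pics/w20.png

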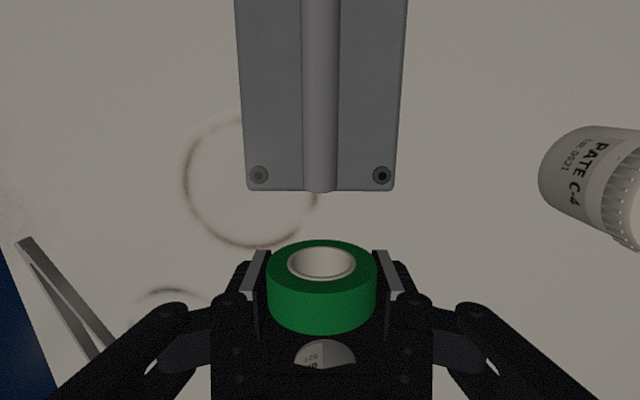

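```bash
python3 -m jog '[[-1,0,0,0.6,0],[-1,0,0,1,0],[-1,0,0,1,0],[-1,0.05,0.6,0.4,0.2],[-1,0.05,0.9,0,0.2],[-1,0.05,0.9,0,0.2],[-1,0.05,0.9,0,0.2],[-1,0.05,0.9,0,0.2],[-1,0.05,0.9,0,0.2],[-1,0.05,0.9,0,0.2],[-1,0.05,0.9,0,0.2],[-1,0.05,0.9,0,0.12],[-1,0.05,0.9,0,0],[-1,0.05,0.9,0,0],[-1,0,0.2,0,0],[-1,0,0,0,0],[-1,0,0,0,0]]'
python3 - <<'E'
from h import *
p=shot('wrist','w21');s=ctrl.state();print(s['clock'],s['ee_pos'],np.degrees(np.arctan2(s['ee_rot'][1,1],s['ee_rot'][0,1])),s['finger_gap'])
E
```

```text
clock: 29.22
ee_pos: [0.5037, 0.1824, 0.1327]
ee_rot: [[-0.117, 0.993, -0.001], [0.993, 0.117, -0.001], [-0.001, -0.001, -1.0]]
wrist_force: [-0.1, -1.1, -0.4]
finger_gap: 0.558
29.2667 [0.50385663 0.18173811 0.1327877 ] 6.637748430517035 0.555404225122339
```

View pics/w21.png

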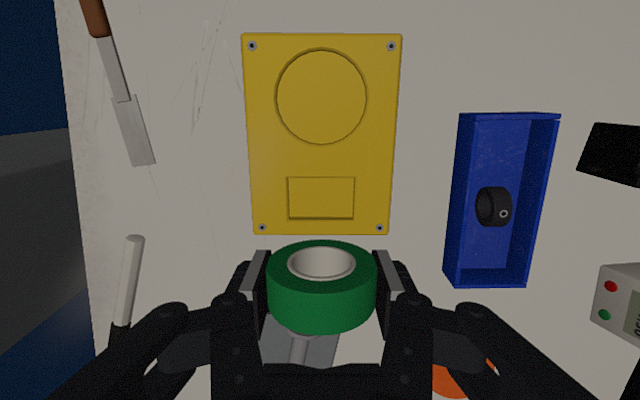

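```bash
python3 - <<'E'
from h import *
p=shot('wrist')
q=[(252,45),(391,46),(262,227),(380,227)];r=[rayz(p,*a,.013) for a in q];print(np.round(r,4),np.mean(r,0))
c=np.mean(r,0)[:2];a=np.radians(6.48);print('slot',c+.045*np.array([np.sin(a),-np.cos(a)]),'round',c-.033*np.array([np.sin(a),-np.cos(a)]))
q=[(287,177),(355,177),(289,219),(354,219)];r=[rayz(p,*a,.013) for a in q];print(np.mean(r,0))
E
```

```text
[[0.4416 0.2885 0.013 ]
 [0.5388 0.2992 0.013 ]
 [0.4569 0.1514 0.013 ]
 [0.5546 0.1628 0.013 ]] [0.49797538 0.22546796 0.013     ]
slot [0.50305391 0.18075545] round [0.49425112 0.25825713]
[0.50307836 0.18187749 0.013     ]
```

```bash
python3 -m jog '[[-1,-0.025,-0.02,-0.8,0],[-1,0,0,-1,0],[-1,0,0,-0.8,0],[-1,0,0,-0.4,0],[-1,0,0,-0.3,0],[-1,0,0,0,0],[-1,0,0,0,0]]'; python3 -m jog '[[-1,0,0,-0.1,0],[-1,0,0,-0.05,0],[-1,0,0,0,0]]'
python3 - <<'E'
from h import *
p=shot('wrist','w22')
E
```

```text
clock: 29.9
ee_pos: [0.5042, 0.1811, 0.0347]
ee_rot: [[-0.114, 0.993, 0.0], [0.993, 0.114, 0.0], [-0.0, 0.0, -1.0]]
wrist_force: [-1.0, 0.3, -0.8]
finger_gap: 0.559
clock: 30.15
ee_pos: [0.5042, 0.1816, 0.0303]
ee_rot: [[-0.115, 0.993, 0.001], [0.993, 0.115, 0.0], [0.0, 0.001, -1.0]]
wrist_force: [-0.0, -0.1, -0.0]
finger_gap: 0.562
```

View pics/w22.png

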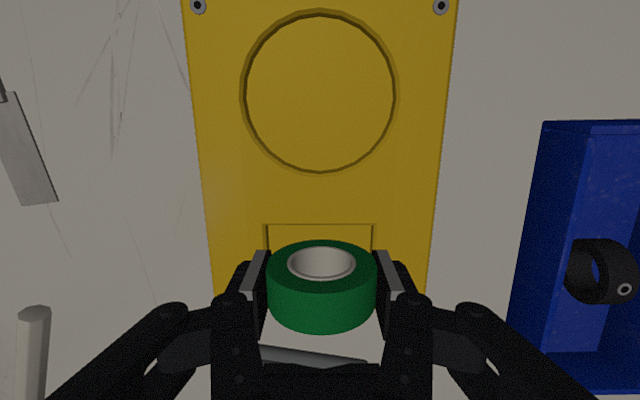

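```bash
python3 -m jog '[[-1,-0.025,0,-0.1,0],[-1,0,0,0,0]]'; python3 -m jog '[[-1,0,0,-0.07,0],[-1,0,0,0,0]]'; python3 -m jog '[[-1,0,0,-0.04,0],[-1,0,0,0,0]]'
```

```text
clock: 30.37
ee_pos: [0.5026, 0.1815, 0.0265]
ee_rot: [[-0.115, 0.993, -0.0], [0.993, 0.115, 0.0], [0.0, -0.0, -1.0]]
wrist_force: [0.1, -0.5, -1.0]
finger_gap: 0.556
clock: 30.53
ee_pos: [0.503, 0.1816, 0.0249]
ee_rot: [[-0.115, 0.993, 0.0], [0.993, 0.115, 0.0], [0.0, 0.0, -1.0]]
wrist_force: [-1.6, 0.1, 3.0]
finger_gap: 0.56
clock: 30.7
ee_pos: [0.5031, 0.1816, 0.0248]
ee_rot: [[-0.115, 0.993, -0.0], [0.993, 0.115, -0.0], [-0.0, -0.0, -1.0]]
wrist_force: [-5.4, -0.7, 13.9]
finger_gap: 0.555
```

Contact at the expected height; releasing.

```bash
python3 -m jog '[[-1,0,0,0.05,0],[0.4,0,0,0,0],[0.4,0,0,0,0],[0.6,0,0,0,0],[0.8,0,0,0,0],[0.8,0,0,0,0]]'; python3 -m jog '[[0.8,0,0,0.5,0],[0.8,0,0,1,0],[1,0,0,1,0],[1,0,0,1,0],[1,0,0,0,0],[1,0,0,0,0]]'
python3 - <<'E'
from h import *
p=shot('wrist','w23');s=ctrl.state();print(s['clock'],s['ee_pos'],s['finger_gap'])
t=shot('top','t3')
for n in ('white_pot','orange_pot'):print([(np.round(w(t,r['position']),3),round(r['score'],2)) for r in ctrl.landmark_of(n,t)[:3]])
E
```

```text
clock: 31.2
ee_pos: [0.5027, 0.1814, 0.0246]
ee_rot: [[-0.115, 0.993, -0.0], [0.993, 0.115, -0.0], [-0.0, -0.0, -1.0]]
wrist_force: [-0.4, -0.1, -0.3]
finger_gap: 0.901
clock: 31.7
ee_pos: [0.5046, 0.1819, 0.1321]
ee_rot: [[-0.115, 0.993, 0.005], [0.993, 0.115, 0.001], [0.0, 0.005, -1.0]]
wrist_force: [-0.1, -0.9, -0.5]
finger_gap: 0.996
31.75 [0.50313056 0.18153652 0.13014316] 1.0030151042713646
[(array([ 0.629, -0.079,  0.   ]), 0.78), (array([0.498, 0.016, 0.   ]), 0.65)]
[(array([0.635, 0.06 , 0.002]), 0.71), (array([ 0.628, -0.077,  0.   ]), 0.43)]
```

View pics/w23.png

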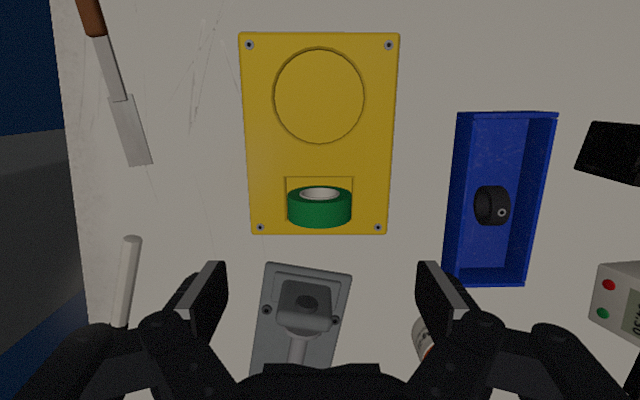

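```bash
python3 -m jog '[[1,0.2,-0.5,0.3,0],[1,0.4,-0.9,0,0],[1,0.45,-0.9,0,0],[1,0.45,-0.9,0,0],[1,0.45,-0.9,0,0],[1,0.45,-0.9,0,0],[1,0.45,-0.9,0,0],[1,0.45,-0.9,0,0],[1,0.45,-0.9,0,0],[1,0.45,-1,0,0],[1,0,0,0,0],[1,0,0,0,0]]'
python3 - <<'E'
from h import *
p=shot('wrist','w24');s=ctrl.state();print(s['ee_pos'],s['finger_gap'],s['clock'])
C=cloud(p);m=(C[...,2]>.05)&(C[...,2]<.065)&(abs(C[...,0]-.63)<.04)&(abs(C[...,1]+.08)<.04)
q=C[m];print(len(q),cv2.minEnclosingCircle((q[:,:2]*1000).astype(np.float32)),np.percentile(q,[1,50,99],axis=0).round(4))
E
```

```text
clock: 32.9
ee_pos: [0.6282, -0.081, 0.1368]
ee_rot: [[-0.112, 0.994, -0.003], [0.994, 0.112, 0.001], [0.001, -0.003, -1.0]]
wrist_force: [-0.8, 1.2, 0.0]
finger_gap: 0.999
[ 0.62782399 -0.07969799  0.13682942] 1.0044292896160685 32.95
3990 ((630.7979736328125, -81.22588348388672), 26.06333351135254) [[ 0.6071 -0.1039  0.0518]
 [ 0.6306 -0.0791  0.057 ]
 [ 0.6544 -0.0566  0.0586]]
```

View pics/w24.png

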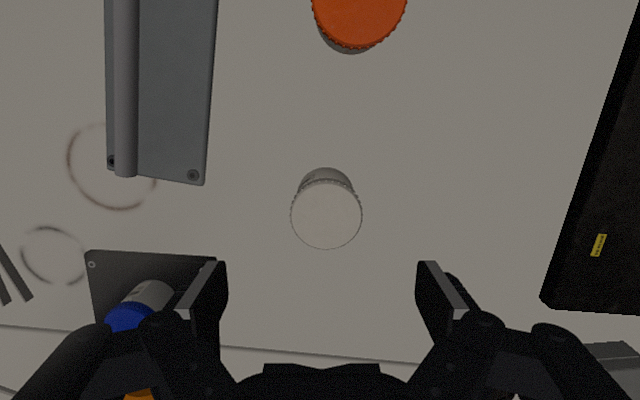

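```bash
python3 -m jog '[[1,0.08,-0.02,-0.6,0],[1,0,0,-1,0],[1,0,0,-0.9,0],[1,0,0,-0.5,0],[1,0,0,-0.1,0],[1,0,0,0,0],[1,0,0,0,0]]'; python3 -m jog '[[-1,0,0,0,0],[-1,0,0,0,0],[-1,0,0,0,0],[-1,0,0,0,0],[-1,0,0,0,0],[-1,0,0,0,0],[-1,0,0,0,0],[-1,0,0,0,0],[-1,0,0,0,0]]' 30
python3 - <<'E'
from h import *
p=shot('wrist','w25')
E
```

```text
clock: 33.53
ee_pos: [0.6315, -0.0793, 0.0464]
ee_rot: [[-0.116, 0.993, 0.0], [0.993, 0.116, 0.0], [-0.0, 0.0, -1.0]]
wrist_force: [1.0, -0.7, -0.5]
finger_gap: 1.004
clock: 34.28
ee_pos: [0.6323, -0.0803, 0.0475]
ee_rot: [[-0.115, 0.993, 0.002], [0.993, 0.115, -0.0], [-0.001, 0.002, -1.0]]
wrist_force: [-0.8, 0.3, 6.6]
finger_gap: 0.575
```

View pics/w25.png

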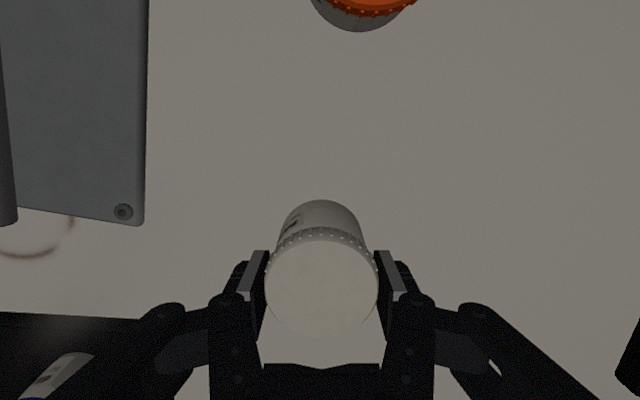

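```bash
python3 -m jog '[[-1,0,0,0.4,0],[-1,0,0,1,0],[-1,0,0,1,0],[-1,0,0,0.8,0],[-1,-0.2,0.5,0.2,0],[-1,-0.36,0.9,0,0],[-1,-0.4,0.98,0,0],[-1,-0.4,0.98,0,0],[-1,-0.4,0.98,0,0],[-1,-0.4,0.98,0,0],[-1,-0.4,0.98,0,0],[-1,-0.4,0.98,0,0],[-1,-0.4,0.98,0,0],[-1,-0.4,0.98,0,0],[-1,-0.4,0.98,0,0],[-1,-0.4,0.98,0,0],[-1,-0.04,0.1,0,0],[-1,0,0,0,0],[-1,0,0,0,0]]'
python3 - <<'E'
from h import *
p=shot('wrist','w26');s=ctrl.state();print(s['ee_pos'],s['finger_gap'],s['clock'])
E
```

```text
clock: 35.92
ee_pos: [0.4925, 0.2589, 0.1473]
ee_rot: [[-0.116, 0.993, -0.001], [0.993, 0.116, -0.001], [-0.001, -0.001, -1.0]]
wrist_force: [0.5, 0.4, -2.9]
finger_gap: 0.572
[0.49295569 0.25833771 0.14744779] 0.5756549847946801 35.9667
```

View pics/w26.png

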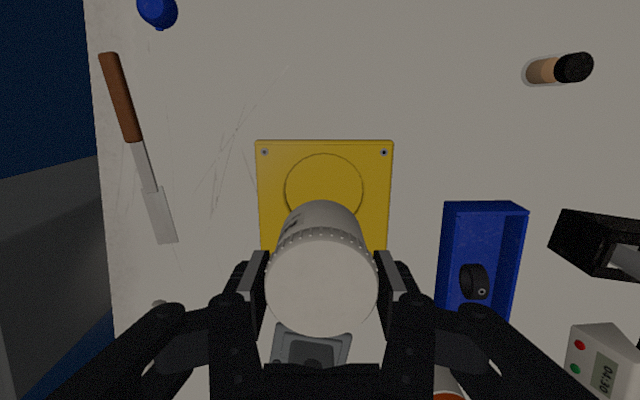

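```bash
python3 -m jog '[[-1,0.04,0,-0.7,0],[-1,0,0,-1,0],[-1,0,0,-0.7,0],[-1,0,0,-0.4,0],[-1,0,0,-0.2,0],[-1,0,0,0,0],[-1,0,0,0,0]]'; python3 -m jog '[[-1,0,0,-0.07,0],[-1,0,0,0,0]]'; python3 -m jog '[[-1,0,0,-0.04,0],[-1,0,0,0,0]]'
```

```text
clock: 36.55
ee_pos: [0.4953, 0.2586, 0.0585]
ee_rot: [[-0.114, 0.993, 0.001], [0.993, 0.114, 0.0], [0.0, 0.001, -1.0]]
wrist_force: [-0.6, -0.3, -0.4]
finger_gap: 0.579
clock: 36.72
ee_pos: [0.4955, 0.2591, 0.0569]
ee_rot: [[-0.115, 0.993, 0.002], [0.993, 0.115, 0.001], [0.0, 0.002, -1.0]]
wrist_force: [0.3, -0.9, -0.3]
finger_gap: 0.573
clock: 36.88
ee_pos: [0.4948, 0.2591, 0.0551]
ee_rot: [[-0.115, 0.993, 0.001], [0.993, 0.115, 0.0], [0.0, 0.001, -1.0]]
wrist_force: [-0.8, 0.6, -0.7]
finger_gap: 0.574
```

```bash
python3 -m jog '[[-1,0,0,-0.08,0],[-1,0,0,0,0],[-1,0,0,0,0]]'; python3 -m jog '[[-1,0,0,-0.04,0],[-1,0,0,0,0]]'; python3 -m jog '[[-1,0,0,-0.03,0],[-1,0,0,0,0]]'
```

```text
clock: 37.13
ee_pos: [0.4943, 0.2589, 0.0519]
ee_rot: [[-0.115, 0.993, -0.0], [0.993, 0.115, -0.0], [-0.0, -0.0, -1.0]]
wrist_force: [-0.1, -0.1, -1.3]
finger_gap: 0.577
clock: 37.3
ee_pos: [0.4945, 0.259, 0.0515]
ee_rot: [[-0.115, 0.993, -0.0], [0.993, 0.115, 0.0], [0.0, -0.0, -1.0]]
wrist_force: [-2.7, -1.4, 5.3]
finger_gap: 0.58
clock: 37.47
ee_pos: [0.4946, 0.259, 0.0515]
ee_rot: [[-0.115, 0.993, -0.0], [0.993, 0.115, -0.0], [-0.0, -0.0, -1.0]]
wrist_force: [-5.3, -1.9, 11.8]
finger_gap: 0.576
```

```bash
python3 -m jog '[[-1,0,0,0.04,0],[0.4,0,0,0,0],[0.4,0,0,0,0],[0.6,0,0,0,0],[0.9,0,0,0,0],[1,0,0,0,0]]'; python3 -m jog '[[1,0,0,0.5,0],[1,0,0,1,0],[1,0,0,1,0],[1,0,0,1,0],[1,0,0,0,0],[1,0,0,0,0]]'
python3 - <<'E'
from h import *
p=shot('wrist','w27')
E
```

```text
clock: 37.97
ee_pos: [0.4944, 0.2588, 0.051]
ee_rot: [[-0.115, 0.993, -0.0], [0.993, 0.115, -0.0], [-0.0, -0.0, -1.0]]
wrist_force: [-0.4, 0.5, -0.2]
finger_gap: 0.997
clock: 38.47
ee_pos: [0.4961, 0.2595, 0.1587]
ee_rot: [[-0.115, 0.993, 0.005], [0.993, 0.115, 0.002], [0.001, 0.005, -1.0]]
wrist_force: [0.1, -0.7, 0.1]
finger_gap: 0.997
```

View pics/w27.png

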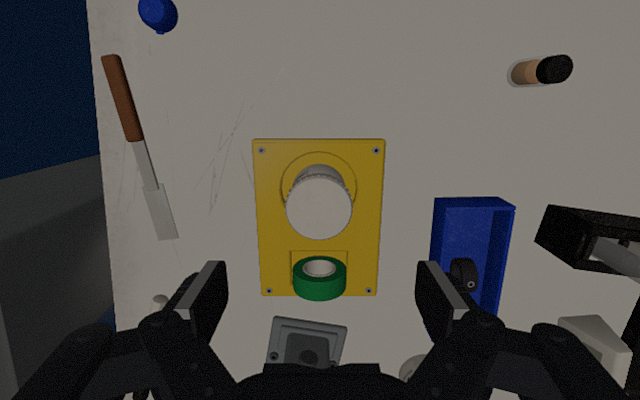

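```bash
python3 -m jog '[[1,-0.3,0.5,1,0],[1,-0.5,0.9,1,0],[1,-0.5,0.9,0,0],[1,-0.5,0.9,0,0],[1,-0.5,0.9,0,0],[1,-0.5,0.9,0,0],[1,-0.5,0.9,0,0],[1,-0.5,0.9,0,0],[1,-0.5,0.9,0,0],[1,-0.5,0.9,0,0],[1,-0.5,0.9,0,0],[1,0,0,0,0],[1,0,0,0,0]]'
python3 - <<'E'
from h import *
t=shot('top','t4');C=cloud(t)
cv2.imwrite('pics/t4c.png',cv2.resize(t['color'][120:270,170:470],None,fx=2.6,fy=2.6))
X,Y,Z=[C[...,i] for i in range(3)]
hsv=cv2.cvtColor(t['color'],cv2.COLOR_BGR2HSV);H,S,V=[hsv[...,i].astype(int) for i in range(3)]
F={'y':([.4979,.2257],6.48),'b':([.4848,-.2316],2.65),'t':([.641,.193],7.4)}
def fr(k,p):
    c,a=F[k];a=np.radians(a);d=np.array(p)-c;return np.array([[np.cos(a),np.sin(a)],[-np.sin(a),np.cos(a)]])@d*1000
def mid(m):
    q=C[m];lo,hi=np.percentile(q[:,:2],[1,99],axis=0);return (lo+hi)/2,hi-lo,np.percentile(q[:,2],[50,95])
near=lambda x,y,r:(abs(X-x)<r)&(abs(Y-y)<r)
for n,k,m in [('white','y',near(.494,.258,.04)&(Z>.045)&(Z<.08)),('green','y',near(.503,.181,.04)&(H>45)&(H<90)&(S>80)&(Z>.03)),('blue','b',near(.483,-.199,.035)&(Z>.04)&(Z<.07)),('amber','b',near(.487,-.277,.04)&(H>5)&(H<18)&(S>130)&(Z>.03)),('collar','t',near(.641,.193,.06)&(V<60)&(S<120))]:
    c,s,z=mid(m);print(n,m.sum(),c.round(4),s.round(3),z.round(4),'frame mm',fr(k,c).round(1))
for n in 'orange_pot stop_collar white_pot blue_pot green_roll amber_roll'.split():print(n,[(np.round(w(t,r['position']),3),round(r['score'],2)) for r in ctrl.landmark_of(n,t)[:2]])
E
```

```text
clock: 39.6
ee_pos: [0.3342, 0.5432, 0.2125]
ee_rot: [[-0.118, 0.993, -0.002], [0.993, 0.118, -0.003], [-0.003, -0.003, -1.0]]
wrist_force: [0.4, -0.8, -0.3]
finger_gap: 1.004
white 394 [0.4935 0.2565] [0.048 0.048] [0.0627 0.0665] frame mm [-0.9 31.1]
green 152 [0.501  0.1796] [0.042 0.021] [0.0501 0.0547] frame mm [ -2.1 -46.2]
blue 265 [ 0.4825 -0.1995] [0.04 0.04] [0.0503 0.0541] frame mm [-0.8 32.2]
amber 178 [ 0.4856 -0.2768] [0.045 0.021] [0.0496 0.0545] frame mm [ -1.3 -45.2]
collar 13 [0.6373 0.1899] [0.013 0.026] [0.0246 0.0324] frame mm [-4.1 -2.6]
orange_pot []
stop_collar [(array([0.636, 0.19 , 0.017]), 0.39)]
white_pot [(array([ 0.485, -0.201,  0.006]), 0.67), (array([0.494, 0.262, 0.007]), 0.56)]
blue_pot [(array([0.635, 0.06 , 0.   ]), 0.19)]
green_roll [(array([0.5  , 0.181, 0.026]), 0.48)]
amber_roll [(array([ 0.482, -0.28 ,  0.026]), 0.72)]
```

View pics/t4c.png

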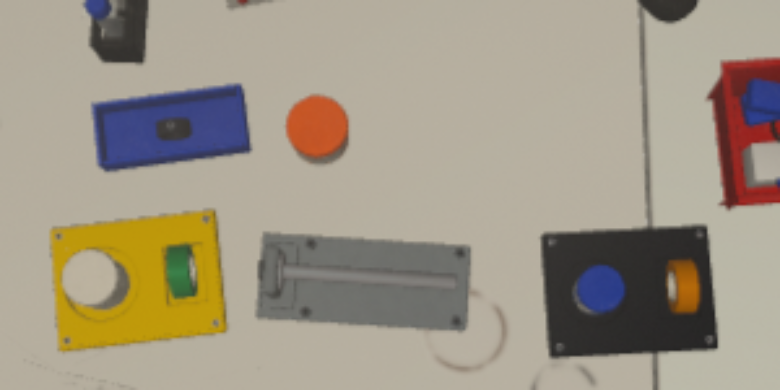

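Everything measures as in place (pot tops at 62 and 50 mm, roll tops about 53 mm, all offsets under 3 mm) and the orange pot is where it was.

```bash
python3 -c "
from bench import ctrl
print(ctrl.hand_in())"
```

```text
the job is handed in; nothing more can be done
None
```

I made up both kits and handed the job in at about 40 s of the 134 s allowed. I took the collar off the bar first and put it in the blue tray. Then I placed the amber roll and blue pot on the black plate, and the green roll and white pot on the yellow plate.

**Last checks:** in the final top view, all four parts sit within about 2 mm of their recess or slot centres. Their heights match parts standing on the recess floors. The collar is on edge, near the middle of the tray. The arm is clear, and the highest force I read while setting things down was about 17 N.

**What disagreed or failed:**
- **Orange pot:** the network did not find it in the last picture. I judged it unmoved because it looked in the same place there, and an earlier network reading matched its starting position.
- **Pot labels:** in the last picture the network gave its top "white pot" result at the blue pot's place and its only "blue pot" result, with a low score, at the orange pot's. I relied on the depth measurements and the picture instead.

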